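# Clear away the piled-up robot kit modules

## Robot

A 7-joint arm with a two-finger parallel gripper is mounted at the origin on the work surface. World frame = base frame: x ahead of the robot, y to its left, z up, the work surface at z = 0. Lengths are in m, angles in degrees, forces in N, time in s.
With the tool pointing down it reaches from about 0.4 to 0.875 m from the base axis. Payload 19.3 kg.
Tool frame: the origin (TCP) lies at the very end of the fingers, on their centre line; the grasp point (between the pads) lies manip.grasp_offset behind it (manip.grasp_offset is the distance from the TCP to the grasp point, in m); z points along the fingers, y is the direction in which the jaws open and shut (so a half turn about z gives the same grasp; the last joint's range is limited). The gripper opens to 85 mm and grips with 20 to 120 N. Pads are 22 mm wide; open, the fingers measure 114 mm over their backs; the gripper's body (76 mm by 85 mm) begins 54 mm behind the grasp point. The pads swing forward as they close: fully open they stand 13 mm farther back than shut.
Start: joints at [-79.137, 29.874, -2.08, 91.645, 1.215, 58.505, -6.463], TCP at [0.161, 0.604, 0.194] pointing down, gripper open.
Joint ranges: [-166.77, 166.77], [-17.47, 122.26], [-85.68, 81.53], [9.62, 139.38], [-72.42, 252.41], [9.2, 110.78], [-144.41, 144.41]. Speed limits (degrees/s): [108.29, 108.29, 136.94, 136.94, 172.46, 172.46, 172.46].

## Interface

Orientations are given as a 3x3 rotation matrix whose columns are the frame's x, y, z axes.
In Python, from plant import manip gives the robot as it stands. The module is installed in compiled form; this text tells all that it offers.
- The arm moves only by the tool apply_moves, never from a script. Its argument "increments" is text: rows parted by semicolons, each of 7 numbers parted by spaces: the gripper command: -1 is shut, 1 is fully open, values between are in proportion, then the shift along the tool's x, y, z scaled (see below), then the turn, a rotation vector about the tool's x, y, z scaled (see below). A call has 1 to 10 rows; each row shifts and turns the commanded pose from where the row before left it, along the tool's axes as they then stand; what a row does not reach is not made up. The controller multiplies each number of a shift by 0.2 m and each number of a turn by 180 degrees. A row lasts 1/12 s, in which the tool goes at most 41.7 mm and 7.16 degrees, less where a joint would pass 70% of its speed; a pose out of reach is approached as far as the arm can. A call with a number of a shift or a turn outside -1 to 1 is refused whole. A call with a gripper value outside its range is refused whole. The fingers move at their own pace and stop on an object; "grip_force" is the grip in N (left out, the last holds). Time passes only in rows, so rows that do not move let the fingers close. It gives the time, the measured TCP pose, the force and the opening at its end, in the units of the state.
- manip.sense(): the state, without advancing time (a new reading comes with each control period).
- manip.capture(name): name is "side" or "top"; returns the picture (420x560x3 uint8, blue, green, red); there is no depth.
- manip.get_calibration(name): a dict with "intrinsics" (3x3 intrinsics, pixels), "xyz" and "rotation" of the camera in the world. Camera axes: x right, y down, z forward; pixel columns grow to the right and rows downward; lengths in m; the calibration is good to about 2 mm. A picture is of the moment at which its call begins. get_calibration takes no time and is no camera call.
- manip.sign_off(): hands the job in, once; it reports no verdict.
The state is a dict: "time_s": time; "q": joint angles; "qvel": joint speeds; "effort": joint torques, N m; "ee_pos": TCP position; "orientation": TCP orientation; "contact_force": force on the tool from outside, world axes, zero at the start; "wrist_torque": the same for the moment, N m; "width": finger opening in m.
Only numpy, scipy, OpenCV 4.12 (cv2) and the standard library are available. Lean on these libraries where they do the work, as an engineer would, in place of code of your own. Each camera call takes 0.05 s, during which the arm holds its last target.

## Task

The robotics lesson is over: take the two piles of modules apart from the top, one thing at a time, and put each away in its own place: the controller on the black beam stand between its stops, the battery in the charger's bay, the motor in the long blue tray, the sensor in the short blue tray and the wheel in the round blue dish. Everything must end up lying flat, top side up, right down in its place and lengthways with it (either way round). Set things down rather than letting them drop, and knock nothing off a pile.

Things in the scene. Friction and masses are not known exactly. Their poses are not given: they have to be found in the camera images.
- controller: Robot controller, a light-grey block with a dark screen, round buttons and a row of sockets along each long side: 112 (x) x 60 (y) x 30 (z) mm, flat top, the largest of the modules; about 0.26 kg. At the start it lies on the table as the bottom of one of two piles. Origin: centre of its underside; x along its length, z up.
- battery: Battery pack, a mid-grey block with dark ribs across both ends of its top, 92 (x) x 50 (y) x 30 (z) mm, flat top, about 0.22 kg; its contacts are underneath in the middle, so it may lie either way round. At the start it lies on the table as the bottom of the other pile. Origin: centre of its underside; x along its length, z up.
- motor: Motor, a long dark-grey block with a lighter grey band and a round grey drive socket on one end, 76 (x) x 36 (y) x 28 (z) mm, flat top, about 0.12 kg. At the start it lies on the controller or on the battery (it changes), near the middle. Origin: centre of its underside; x along its length, z up.
- sensor: Optical sensor, a short white block with a dark foot band and a black lens on one end, 52 (x) x 40 (y) x 28 (z) mm, flat top, about 0.06 kg. At the start it lies on whichever of controller and battery the motor does not lie on. Origin: centre of its underside; x along its length, z up.
- wheel: Small wheel lying flat, black tyre and light-grey hub, diameter 36 mm, 22 mm thick, about 0.035 kg. At the start it lies on top of the motor or sensor, whichever is on the controller: the controller's pile is three high, the battery's two. Origin: centre of its underside; z along its axle, up.
- stand: The controller's stand, fixed: a low open frame of black perforated beams, 140 (x) x 89 (y) mm. Its two rails along x carry the controller with its underside 20 mm above the table; eight small stops (top 29 mm above the table) bound a seat of 124 x 72 mm, the end stops standing on the rails and the side stops 45 mm either side of the middle. Origin: at table height under the middle of the seat; x along the seat's length, z up.
- charger: Battery charger, fixed: a light-grey plastic unit, 130 x 70 mm, 21 mm high, with a bay 104 (x) x 62 (y) mm open to the top, its floor (with copper contact strips) 14 mm above the table and walls 7 mm above that floor; a bar with small lamps closes the +x end. Origin: at table height under the middle of the bay; x along the bay's length, z up.
- motor_tray: The long blue kit tray with a dark foam-grey floor, fixed, for the motor: inside 88 (x) x 48 (y) mm, walls 2.5 mm thick and 9 mm high above the table, floor 2.5 mm above the table. Origin: centre of its underside, at table height; x along its length, z up.
- sensor_tray: The short blue kit tray with a dark foam-grey floor, fixed, for the sensor: inside 64 (x) x 52 (y) mm, walls 2.5 mm thick and 9 mm high above the table, floor 2.5 mm above the table. Origin: centre of its underside, at table height; x along its length, z up.
- wheel_dish: The round blue kit dish with a dark foam-grey floor, fixed, for the wheel: inside diameter 50 mm, wall 2.5 mm thick and 9 mm high above the table, floor 2.5 mm above the table. Origin: centre of its underside, at table height; z up.
Mind the look-alikes: they are no part of the job. What is shaped like the sensor_tray but green or pink is not meant.

How it is judged:
By the outcome, as a careful person would: the job done as asked, in the order asked, and still so for the second after the job is handed in, with the robot touching nothing.
It also fails if it takes over 120 s, if anything falls off the work surface, if the arm or the gripper's body presses on something with over 40 N, if the wrist force passes 120 N, or if a joint passes its speed limit or range.

## Working session

There is one attempt and no reset: what is moved stays moved. The work goes in short steps, Python scripts to look and compute and a tool call to move; the robot and the scene stay as the last step left them, time stands still between calls to the robot, and variables do not carry over. Pictures are saved under pics/ and viewed, and the job is handed in when it is done.

Besides the shell and the picture viewer there is one more tool, called by a JSON object that holds its "name" and its "arguments", one argument or row to a line. apply_moves: Moves the arm, as the interface text tells. Its arguments: {"type":"object","properties":{"increments":{"type":"string"},"grip_force":{"type":"number"}},"required":["increments"]}

```bash
mkdir -p pics
python3 - <<'E'
from plant import manip
import cv2
for n in("top","side"):
    cv2.imwrite(f"pics/{n}0.png",manip.capture(n)); c=manip.get_calibration(n); print(n,c)
print(manip.sense(),manip.grasp_offset)
E
```

```text
top {'intrinsics': array([[492.31371186,   0.        , 277.12320386],
       [  0.        , 492.31371186, 214.46805337],
       [  0.        ,   0.        ,   1.        ]]), 'xyz': array([ 0.30731909, -0.0159974 ,  1.20578277]), 'rotation': array([[ 0.08061426, -0.9712337 ,  0.22406796],
       [-0.99673196, -0.07738353,  0.0231774 ],
       [-0.0051715 , -0.22520413, -0.97429788]])}
side {'intrinsics': array([[470.31575969,   0.        , 278.2417662 ],
       [  0.        , 470.31575969, 214.76738141],
       [  0.        ,   0.        ,   1.        ]]), 'xyz': array([ 0.04469922, -0.67255689,  0.72855917]), 'rotation': array([[ 0.79054615, -0.36252952,  0.49356775],
       [-0.6122367 , -0.48661105,  0.62319812],
       [ 0.0142478 , -0.79484717, -0.60664238]])}
{'time_s': 0.1, 'q': array([-79.13687015,  29.90632403,  -2.08203159,  91.66949821,
         1.21388459,  58.50503314,  -6.46283036]), 'qvel': array([ 0.01700284, -0.14259457, -0.01965428, -0.05222077, -0.05585201,
        0.09385271,  0.01645441]), 'effort': array([ 3.23657150e-03, -9.28471899e+01,  1.98423743e+00, -3.70533729e+01,
        1.81976164e-02,  5.27855416e-03,  8.85252371e-05]), 'ee_pos': array([0.16049116, 0.60369463, 0.1939832 ]), 'orientation': array([[-9.66440335e-01,  2.56891094e-01, -2.10649543e-04],
       [ 2.56891174e-01,  9.66439814e-01, -1.00504250e-03],
       [-5.46063610e-05, -1.02542762e-03, -9.99999473e-01]]), 'contact_force': array([ 0.59339753, -1.33684871, -0.63229998]), 'wrist_torque': array([ 0.02193877, -0.02242308, -0.05237034]), 'width': 0.08531575780102724} 0.0187
```

View pics/top0.png

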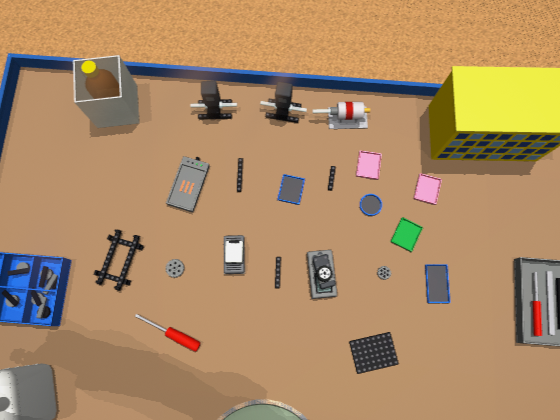

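View pics/side0.png

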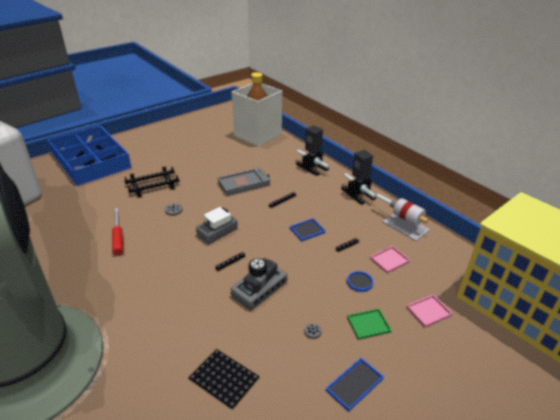

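Top view: the controller, motor and wheel pile is at about (322,273), and the battery and sensor pile at (234,255). The stand is at (119,260), the charger at (188,184), the sensor tray (blue, short) at (291,189), the dish at (370,205) and the motor tray at (437,284). 

Look-alikes, none of them wanted:
- pink trays at (369,165) and (428,188)
- green tray at (406,234)
- grey discs at (175,268) and (384,272)

I'll check these in close crops.

Run:
```python
import cv2,numpy as np
t=cv2.imread("pics/top0.png");s=cv2.imread("pics/side0.png")
def cr(im,u,v,w,h,k): return cv2.resize(im[v:v+h,u:u+w],None,fx=k,fy=k,interpolation=cv2.INTER_CUBIC)
a=cr(t,200,225,160,90,5);cv2.imwrite("pics/crop_piles.png",a)
b=np.vstack([cr(t,85,150,160,60+85,4)]);cv2.imwrite("pics/crop_left.png",b)
cv2.imwrite("pics/crop_right.png",cr(t,265,150,200,150,4))
cv2.imwrite("pics/crop_side.png",cr(s,180,190,120,120,5))
```

```text
(no output)
```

View pics/crop_piles.png

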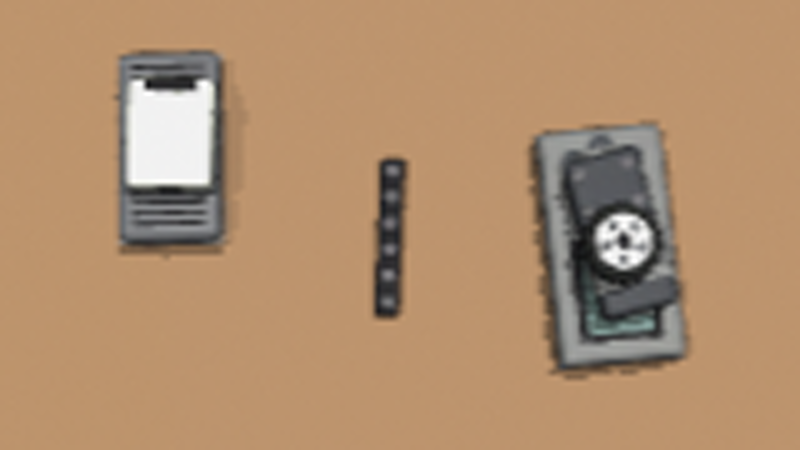

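View pics/crop_left.png

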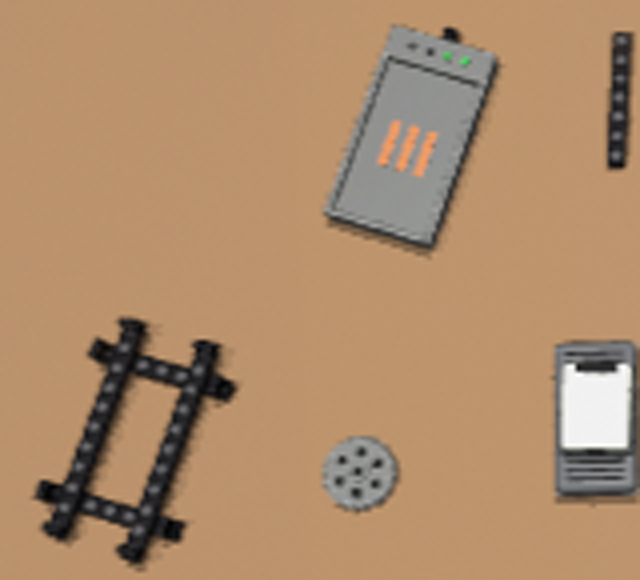

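View pics/crop_right.png

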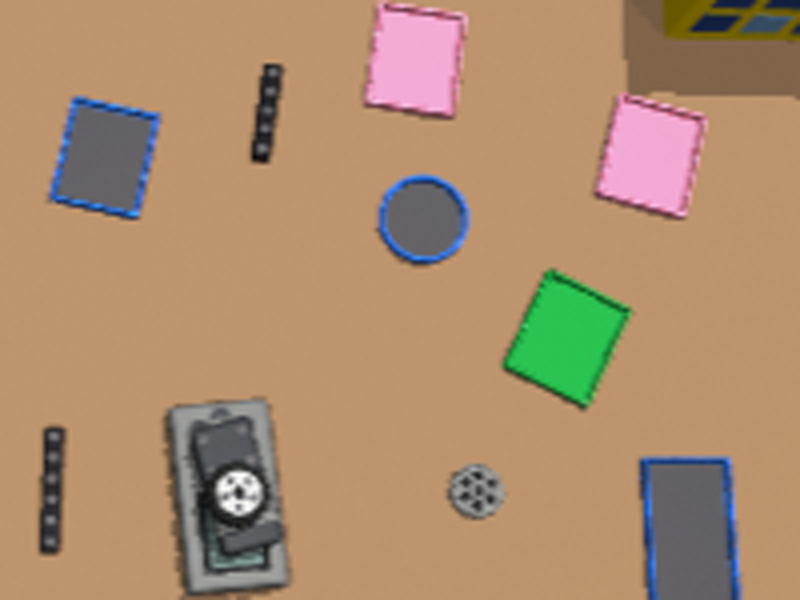

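View pics/crop_side.png

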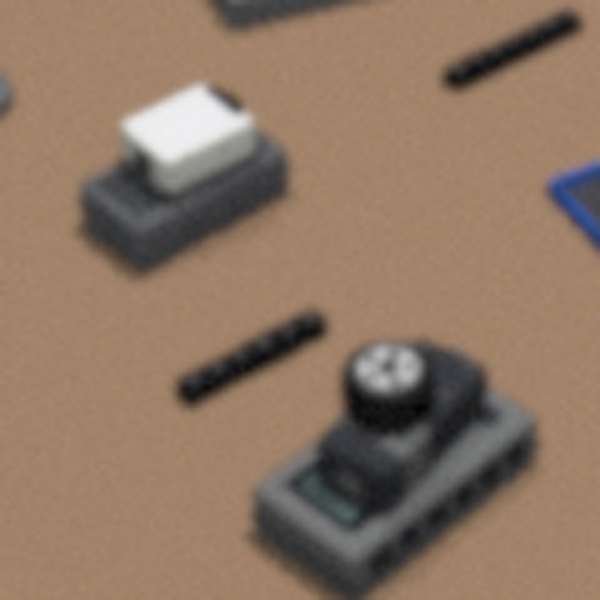

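```bash
cat > h.py <<'E'
import numpy as np,cv2
from plant import manip
def ray(n,uv,z):
    c=manip.get_calibration(n);d=np.linalg.inv(c["intrinsics"])@[uv[0],uv[1],1.];d=np.array(c["rotation"])@d
    o=np.array(c["xyz"]);return (o+d*(z-o[2])/d[2])[:2]
def proj(n,p):
    c=manip.get_calibration(n);q=np.array(c["intrinsics"])@(np.array(c["rotation"]).T@(np.array(p)-c["xyz"]));return q[:2]/q[2]
def rect(n,mask,z,box):
    m=np.zeros_like(mask);x,y,w,h=box;m[y:y+h,x:x+w]=mask[y:y+h,x:x+w]
    cs,_=cv2.findContours(m,cv2.RETR_EXTERNAL,cv2.CHAIN_APPROX_NONE);c=max(cs,key=cv2.contourArea)[:,0].astype(float)
    P=np.array([ray(n,p,z) for p in c]).astype(np.float32)
    (cx,cy),(w,h),a=cv2.minAreaRect(P*1000)
    if w<h:w,h=h,w;a+=90
    a=(a+90)%180-90
    return np.round([cx,cy,w,h,a],1)
E
python3 - <<'E'
from h import *
t=cv2.imread("pics/top0.png");hsv=cv2.cvtColor(t,cv2.COLOR_BGR2HSV);H,S,V=cv2.split(hsv)
blue=((H>100)&(H<125)&(S>120)).astype(np.uint8)*255
for nm,b in(("stray",(270,165,45,50)),("dish",(352,188,40,35)),("mtray",(418,255,40,60))): print(nm,rect("top",blue,.009,b))
gray=((S<75)).astype(np.uint8)*255
print("charger",rect("top",gray,.021,(160,150,55,68)))
print("controller",rect("top",gray,.03,(300,245,45,60)))
print("battery",rect("top",gray,.03,(218,230,35,50)))
white=((V>200)&(S<40)).astype(np.uint8)*255
print("sensor",rect("top",white,.058,(218,230,35,50)))
print("hub",rect("top",white,.080,(312,260,26,26)))
dark=((V<90)).astype(np.uint8)*255
print("stand",rect("top",dark,.02,(90,225,60,70)))
print("wheel+motor dark",rect("top",((V<105)).astype(np.uint8)*255,.058,(300,245,45,60)))
for p in((234,255),(322,272)):print(t[p[1]-3:p[1]+3:5,p[0]-16:p[0]+17:4].tolist())
E
```

```text
stray [651.8 -16.8  69.9  55.6  -8.9]
dish [ 626.8 -218.6   54.7   52.6    2.5]
mtray [ 443.2 -386.    88.8   53.9    4.6]
charger [645.  242.  139.2  73.7 -12.4]
controller [ 442.4 -105.3  112.3   61.2    9.9]
battery [472.2 108.9  92.7  50.8   5.5]
sensor [475.3 105.8  47.5  38.    4.6]
hub [ 444.4 -107.9   20.9   11.    86.4]
stand [437.6 386.7 138.8  92.3 -12.4]
wheel+motor dark [ 439.7 -105.8   91.4   48.8   15.1]
[[[108, 148, 189], [108, 149, 189], [237, 241, 240], [241, 241, 241], [242, 241, 241], [242, 242, 242], [143, 153, 151], [98, 132, 169], [109, 148, 189]], [[108, 148, 189], [109, 149, 190], [240, 241, 241], [241, 241, 241], [241, 241, 241], [241, 242, 242], [119, 127, 125], [97, 131, 169], [110, 149, 190]]]
[[[96, 131, 167], [137, 139, 139], [75, 76, 75], [40, 40, 40], [162, 161, 158], [192, 191, 190], [44, 44, 43], [87, 107, 130], [109, 147, 188]], [[109, 148, 189], [117, 120, 118], [56, 55, 55], [44, 46, 45], [197, 197, 197], [168, 166, 166], [125, 126, 126], [101, 106, 112], [109, 148, 189]]]
```

Run:
```python
import cv2,numpy as np
t=cv2.imread("pics/top0.png")
def cr(u,v,w,h): 
    k=10;im=cv2.resize(t[v:v+h,u:u+w],None,fx=k,fy=k,interpolation=cv2.INTER_CUBIC)
    for i in range(0,w,10): cv2.putText(im,str(u+i),(i*k,10),0,.4,(0,0,255));cv2.line(im,(i*k+5,0),(i*k+5,h*k),(0,0,255),1)
    for i in range(0,h,10): cv2.putText(im,str(v+i),(0,i*k+4),0,.4,(0,0,255));cv2.line(im,(0,i*k+5),(w*k,i*k+5),(0,0,255),1)
    return im
cv2.imwrite("pics/z_ch.png",cr(160,153,55,60))
cv2.imwrite("pics/z_mt.png",cr(415,258,45,50))
cv2.imwrite("pics/z_pile.png",cr(300,247,45,55))
```

```text
(no output)
```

View pics/z_ch.png

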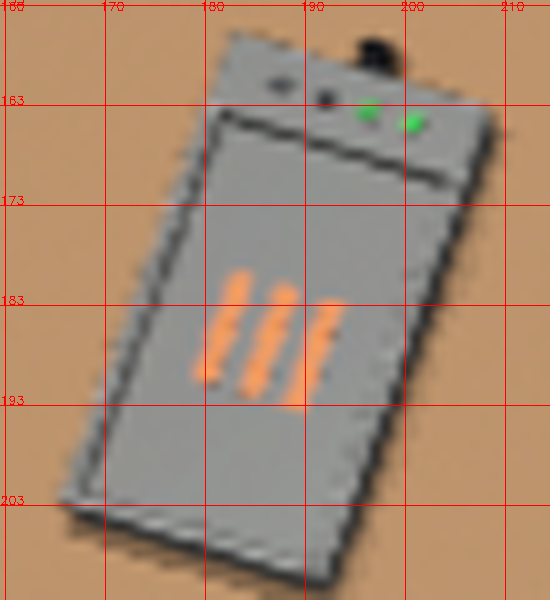

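View pics/z_mt.png

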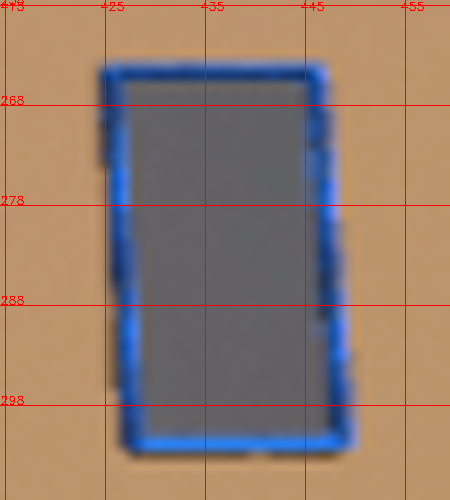

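View pics/z_pile.png

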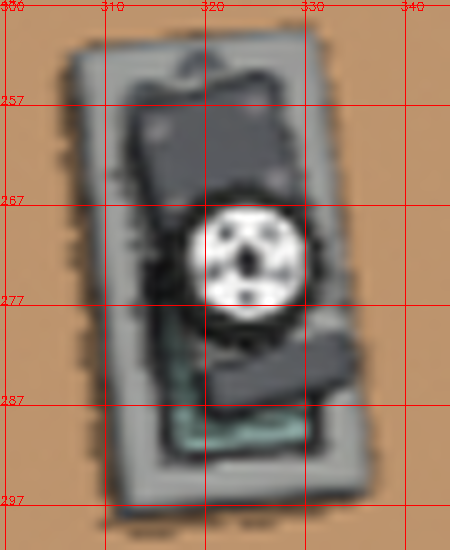

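Run:
```python
from h import *
def px(o,l): return [(o[0]+(x+.5)/10-.5,o[1]+(y+.5)/10-.5) for x,y in l]
def rep(nm,o,l,z):
    P=np.array([ray("top",p,z) for p in px(o,l)])*1000
    print(nm,P.round(1).tolist(),"c",P.mean(0).round(1))
    if len(P)==4:
        r=lambda i,j:(P[j]-P[i]); 
        for i,j in((0,1),(1,2),(2,3),(3,0)): d=r(i,j);print("   len %.1f ang %.1f"%(np.hypot(*d),np.degrees(np.arctan2(d[1],d[0]))))
rep("copper",(160,153),[(245,275),(333,305),(297,405),(205,380)],.014)
rep("chargertop",(160,153),[(235,35),(490,107),(328,568),(65,497)],.021)
rep("bay",(160,153),[(222,115),(448,182),(328,552),(85,490)],.021)
rep("mtray",(415,258),[(103,68),(322,67),(350,440),(128,440)],.009)
rep("motor",(300,247),[(130,95),(275,75),(357,375),(208,405)],.058)
rep("wheelhub",(300,247),[(247,260)],.08)
t=cv2.imread("pics/side0.png")
k=8
im=cv2.resize(t[250:315,225:295],None,fx=k,fy=k,interpolation=cv2.INTER_CUBIC);cv2.imwrite("pics/z_side.png",im)
for nm,l in (("hub",[(444,-108,80)]),("motor tops",[(470,-90,58)])):
    print(nm,[((proj("side",np.array(p)/1000)-[225,250]+.5)*k).round() for p in l])
```

```text
copper [[651.7, 254.1], [645.6, 231.0], [618.9, 236.9], [623.6, 260.8]] c [635.  245.7]
   len 23.9 ang -104.7
   len 27.4 ang 167.5
   len 24.3 ang 79.0
   len 28.9 ang -13.3
chargertop [[712.7, 262.9], [698.7, 196.1], [576.1, 222.7], [588.9, 290.1]] c [644.1 242.9]
   len 68.3 ang -101.9
   len 125.5 ang 167.8
   len 68.7 ang 79.2
   len 126.8 ang -12.4
bay [[691.2, 263.5], [678.1, 204.4], [580.1, 223.2], [591.1, 285.4]] c [635.1 244.1]
   len 60.6 ang -102.5
   len 99.7 ang 169.2
   len 63.2 ang 80.0
   len 102.5 ang -12.3
mtray [[486.9, -356.0], [491.4, -409.1], [402.2, -416.1], [397.9, -363.2]] c [ 444.6 -386.1]
   len 53.2 ang -85.2
   len 89.5 ang -175.5
   len 53.0 ang 94.6
   len 89.3 ang 4.6
motor [[478.1, -79.6], [485.5, -113.2], [417.1, -136.2], [407.5, -102.3]] c [ 447.1 -107.8]
   len 34.4 ang -77.5
   len 72.1 ang -161.4
   len 35.3 ang 105.9
   len 74.1 ang 17.8
wheelhub [[439.1, -107.5]] c [ 439.1 -107.5]
hub [array([273., 106.])]
motor tops [array([315.,  88.])]
```

View pics/z_side.png

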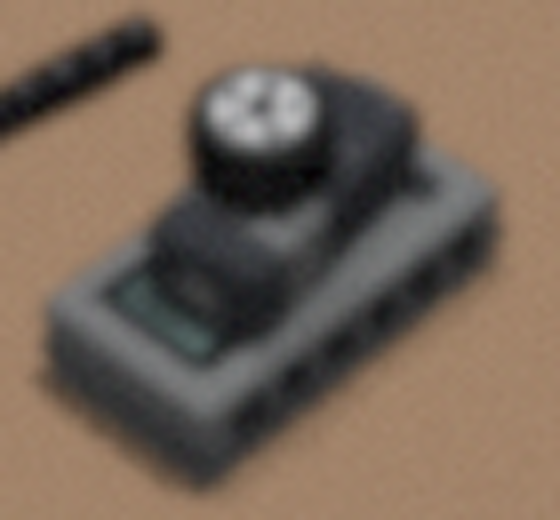

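```bash
cat >> h.py <<'E'
from scipy.spatial.transform import Rotation as Rn
def Rd(yaw):
    c,s=np.cos(np.radians(yaw)),np.sin(np.radians(yaw));return np.array([[c,s,0],[s,-c,0],[0,0,-1.]])
def yaw(R): return np.degrees(np.arctan2(R[1,0],R[0,0]))
def state():
    s=manip.sense();print("t %.2f"%s["time_s"],"ee",(s["ee_pos"]*1000).round(1),"yaw %.1f"%yaw(s["orientation"]),"tilt %.2f"%np.degrees(np.arccos(-s["orientation"][2,2])),"q",s["q"].round(0),"F",s["contact_force"].round(1),"w %.1f"%(s["width"]*1000));return s
def plan(wps,g,step=36,turn=6.6):
    """wps: (x,y,z mm,yaw[,step mm])"""
    s=state();p=s["ee_pos"]*1000;R=np.array(s["orientation"]);rows=[]
    p0=p.copy();R0=R.copy();yw=yaw(R)
    for w in wps:
        st=w[4] if len(w)>4 else step
        d=np.array(w[:3],float)-p0; dy=w[3]-yw; dy=(dy+180)%360-180
        if abs(w[3])>180: dy=w[3]-yw
        n=int(max(1,np.ceil(np.linalg.norm(d)/st-.01),np.ceil(abs(dy)/turn-.01)))
        for i in range(1,n+1):
            tp=p0+d*i/n;tR=Rd(yw+dy*i/n)
            sh=np.round(R.T@(tp-p)/200,3);tu=np.round(Rn.from_matrix(R.T@tR).as_rotvec()/np.pi,3)
            p=p+R@(sh*200);R=R@Rn.from_rotvec(tu*np.pi).as_matrix()
            rows.append("%g "%g+" ".join("%g"%v for v in np.r_[sh,tu]+0.))
        p0=np.array(w[:3],float);yw=yw+dy
    for i in range(0,len(rows),10): print("; ".join(rows[i:i+10]))
E
python3 -c "
from h import *
plan([(330,430,200,140),(430,170,200,90),(440,-107.5,170,18)],1)"
```

```text
t 0.10 ee [160.5 603.7 194. ] yaw 165.1 tilt 0.06 q [-79.  30.  -2.  92.   1.  59.  -6.] F [ 0.6 -1.3 -0.6] w 85.3
1 -0.149 -0.089 -0.004 0 0 0.02; 1 -0.154 -0.079 -0.004 0 0 0.02; 1 -0.159 -0.07 -0.005 0 0 0.02; 1 -0.163 -0.059 -0.004 0 0 0.02; 1 -0.166 -0.049 -0.004 0 0 0.02; 1 -0.169 -0.038 -0.004 0 0 0.02; 1 -0.171 -0.028 -0.004 0 0 0.02; 1 -0.153 -0.084 0 0 0 0.034; 1 -0.16 -0.068 0 0 0 0.035; 1 -0.167 -0.049 0 0 0 0.035
1 -0.172 -0.031 0 0 0 0.034; 1 -0.173 -0.012 0 0 0 0.035; 1 -0.174 0.007 0.001 0 0 0.035; 1 -0.172 0.026 0 0 0 0.035; 1 -0.169 0.045 0 0 0 0.034; 1 -0.126 0.004 0.014 0 0 0.037; 1 -0.124 0.019 0.013 0 0 0.036; 1 -0.122 0.033 0.014 0 0 0.036; 1 -0.118 0.047 0.014 0 0 0.037; 1 -0.111 0.059 0.014 0 0 0.036
1 -0.103 0.072 0.013 0 0 0.036; 1 -0.095 0.084 0.014 0 0 0.037; 1 -0.085 0.093 0.014 0 0 0.036; 1 -0.073 0.103 0.014 0 0 0.037; 1 -0.061 0.11 0.013 0 0 0.036; 1 -0.049 0.117 0.014 0 0 0.036
```

{"name": "apply_moves", "arguments": {
  "increments": "1 -0.149 -0.089 -0.004 0 0 0.02; 1 -0.154 -0.079 -0.004 0 0 0.02; 1 -0.159 -0.07 -0.005 0 0 0.02; 1 -0.163 -0.059 -0.004 0 0 0.02; 1 -0.166 -0.049 -0.004 0 0 0.02; 1 -0.169 -0.038 -0.004 0 0 0.02; 1 -0.171 -0.028 -0.004 0 0 0.02; 1 -0.153 -0.084 0 0 0 0.034; 1 -0.16 -0.068 0 0 0 0.035; 1 -0.167 -0.049 0 0 0 0.035",
  "grip_force": 30
}}

```text
time_s: 0.93
ee_pos: [0.3678, 0.331, 0.2001]
orientation: [[-0.513, 0.858, -0.0], [0.858, 0.513, -0.0], [-0.0, -0.0, -1.0]]
contact_force: [1.3, 1.2, -0.6]
width: 0.0854
```

{"name": "apply_moves", "arguments": {
  "increments": "1 -0.172 -0.031 0 0 0 0.034; 1 -0.173 -0.012 0 0 0 0.035; 1 -0.174 0.007 0.001 0 0 0.035; 1 -0.172 0.026 0 0 0 0.035; 1 -0.169 0.045 0 0 0 0.034; 1 -0.126 0.004 0.014 0 0 0.037; 1 -0.124 0.019 0.013 0 0 0.036; 1 -0.122 0.033 0.014 0 0 0.036; 1 -0.118 0.047 0.014 0 0 0.037; 1 -0.111 0.059 0.014 0 0 0.036"
}}

```text
time_s: 1.77
ee_pos: [0.4343, 0.0429, 0.1862]
orientation: [[0.545, 0.838, -0.0], [0.838, -0.545, 0.0], [0.0, -0.0, -1.0]]
contact_force: [0.9, 0.6, 0.4]
width: 0.0857
```

{"name": "apply_moves", "arguments": {
  "increments": "1 -0.103 0.072 0.013 0 0 0.036; 1 -0.095 0.084 0.014 0 0 0.037; 1 -0.085 0.093 0.014 0 0 0.036; 1 -0.073 0.103 0.014 0 0 0.037; 1 -0.061 0.11 0.013 0 0 0.036; 1 -0.049 0.117 0.014 0 0 0.036; 1 0 0 0 0 0 0; 1 0 0 0 0 0 0"
}}

```text
time_s: 2.43
ee_pos: [0.4396, -0.1082, 0.1696]
orientation: [[0.951, 0.308, -0.001], [0.308, -0.951, -0.001], [-0.001, 0.0, -1.0]]
contact_force: [0.1, 0.4, -0.2]
width: 0.0855
```

```bash
python3 -c "
from h import *
for n in ('top','side'): cv2.imwrite(f'pics/{n}1.png',manip.capture(n))
plan([(440,-107.5,100,18),(440,-107.5,67,18,12)],1)"
```

```text
t 2.53 ee [ 439.9 -106.6  169.8] yaw 18.1 tilt 0.03 q [-27.  21.  43. 120. -20.  46. -45.] F [ 0.5 -0.1 -0.1] w 85.2
1 0 0.002 0.174 0 0 0; 1 -0.001 0.002 0.175 0 0 0.001; 1 0 0 0.055 0 0 0; 1 0 0 0.055 0 0 0; 1 0 0 0.055 0 0 0
```

{"name": "apply_moves", "arguments": {
  "increments": "1 0 0 0.175 0 0 0; 1 0 0.002 0.175 0 0 0; 1 0 0 0.055 0 0 0; 1 0 0 0.055 0 0 0; 1 0 0 0.055 0 0 0; 1 0 0 0 0 0 0"
}}

```text
time_s: 3.03
ee_pos: [0.4394, -0.1064, 0.0655]
orientation: [[0.95, 0.312, -0.002], [0.312, -0.95, 0.001], [-0.002, -0.001, -1.0]]
contact_force: [-0.5, 0.1, -0.0]
width: 0.0854
```

```bash
python3 -c "
from h import *
state()
for n,b in (('top',(290,230,70,80)),('side',(225,230,70,80))):
    im=manip.capture(n);x,y,w,h=b;cv2.imwrite(f'pics/{n}2.png',cv2.resize(im[y:y+h,x:x+w],None,fx=7,fy=7,interpolation=2))
"
```

```text
t 3.03 ee [ 439.4 -106.4   65.5] yaw 18.2 tilt 0.13 q [-18.  31.  33. 124. -31.  33. -35.] F [-0.5  0.1 -0. ] w 85.4
```

View pics/side2.png

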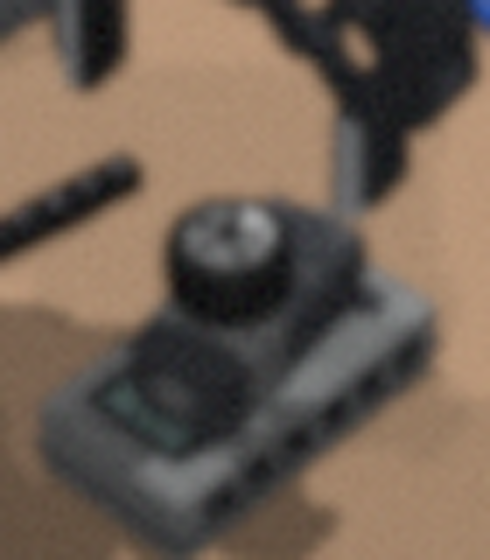

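```bash
python3 -c "
from h import *
s=state();R=s['orientation'];p=s['ee_pos']
for sg in(-1,1):
  for dz in (0,.013,.03):
    q=p+R[:,1]*sg*.043-R[:,2]*dz; print(sg,dz,proj('side',q).round(1),proj('top',q).round(1))
"
```

```text
t 3.13 ee [ 440.1 -107.    67.1] yaw 18.1 tilt 0.03 q [-18.  31.  33. 124. -31.  33. -35.] F [-0.2 -0.4  0.2] w 85.2
-1 0 [240.  259.6] [305.5 277.1]
-1 0.013 [239.8 254.9] [305.8 276.5]
-1 0.03 [239.5 248.6] [306.2 275.7]
1 0 [274.4 276.6] [341.6 268.4]
1 0.013 [274.5 271.9] [342.3 267.7]
1 0.03 [274.6 265.5] [343.2 266.8]
```

View pics/top2.png

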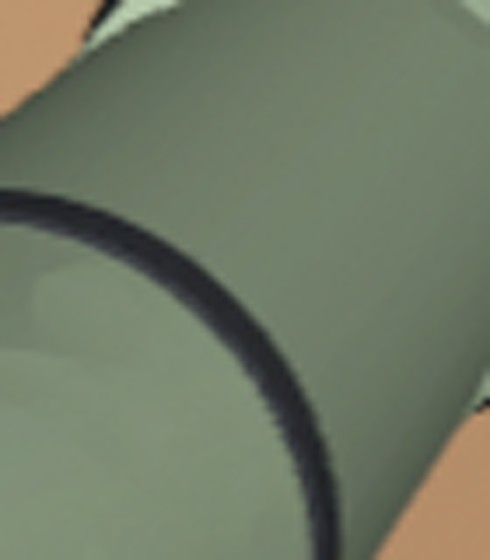

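```bash
python3 -c "
from h import *
for n,b in (('side',(215,210,90,100)),):
    im=manip.capture(n);x,y,w,h=b;cv2.imwrite(f'pics/{n}3.png',cv2.resize(im[y:y+h,x:x+w],None,fx=6,fy=6,interpolation=2))
"
```

```text
(no output)
```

View pics/side3.png

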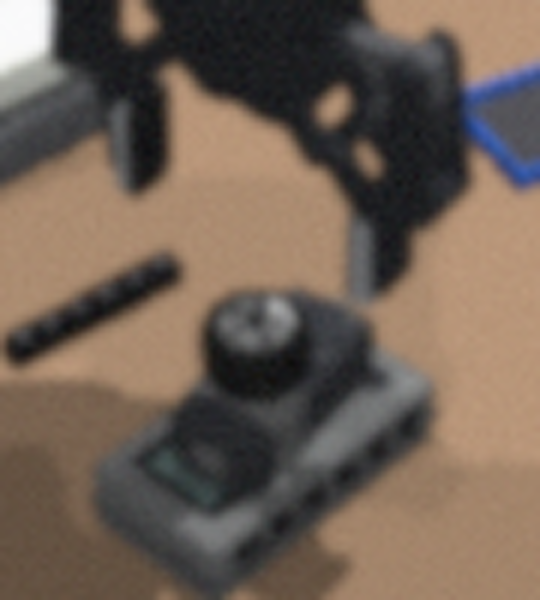

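{"name": "apply_moves", "arguments": {
  "increments": "1 0 0 -0.15 0 0 0; 1 0 0 -0.15 0 0 0; -1 0 0 0 0 0 0; -1 0 0 0 0 0 0; -1 0 0 0 0 0 0; -1 0 0 0 0 0 0; -1 0 0 0 0 0 0; -1 0 0 0 0 0 0; -1 0 0 0 0 0 0; -1 0 0 0 0 0 0"
}}

```text
time_s: 4.02
ee_pos: [0.44, -0.1077, 0.1267]
orientation: [[0.951, 0.31, -0.0], [0.31, -0.951, -0.0], [-0.001, 0.0, -1.0]]
contact_force: [0.1, 0.1, 0.1]
width: -0.0
```

```bash
python3 -c "
from h import *
s=state();R=s['orientation'];p=s['ee_pos']
for dz in (0,.013,.03,.05):
    q=p-R[:,2]*dz; print(dz,(proj('side',q)-[205,180]+.5)*6)
for n,b in (('side',(205,180,100,100)),):
    im=manip.capture(n);x,y,w,h=b;cv2.imwrite(f'pics/{n}4.png',cv2.resize(im[y:y+h,x:x+w],None,fx=6,fy=6,interpolation=2))
"
```

```text
t 4.02 ee [ 440.  -107.7  126.7] yaw 18.0 tilt 0.03 q [-24.  25.  40. 122. -24.  41. -40.] F [0.1 0.1 0.1] w -0.0
0 [312.75719982 397.94950615]
0.013 [312.21636502 367.32002854]
0.03 [311.49473125 326.45123624]
0.05 [310.62415567 277.14731746]
```

View pics/side4.png

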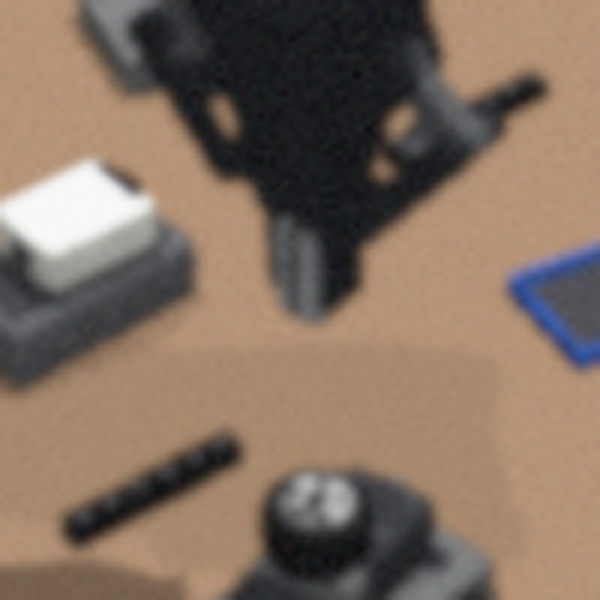

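The side view shows the shut tips at about (257,233) px. That is about 32 mm higher than the reported TCP, or else farther away. I'll settle it by touching free table at about (560,-110).

```bash
python3 -c "
from h import *
print(proj('top',(.56,-.11,0)),proj('side',(.56,-.11,0)),proj('side',(.6268,-.2186,.009)))
plan([(560,-110,126,18),(560,-110,30,18),(560,-110,4,18,9)],-1)"
```

```text
[325.30434124 227.84866271] [301.85906251 268.01903913] [358.59387337 280.17651945]
t 4.07 ee [ 440.  -107.7  126.7] yaw 18.0 tilt 0.02 q [-24.  25.  40. 122. -24.  41. -40.] F [-0.2 -0.4  0.2] w -0.1
-1 0.142 0.049 0.001 0 0 0; -1 0.141 0.049 0.001 0 0 0; -1 0.142 0.05 0.001 0 0 0; -1 0.142 0.049 0 0 0 0; -1 0 0 0.16 0 0 0; -1 0 0 0.16 0 0 0; -1 0 0 0.16 0 0 0; -1 0 0 0.044 0 0 0; -1 0 0 0.043 0 0 0; -1 0 0 0.043 0 0 0
```

{"name": "apply_moves", "arguments": {
  "increments": "-1 0.142 0.049 0 0 0 0; -1 0.142 0.049 0 0 0 0; -1 0.142 0.05 0 0 0 0; -1 0.142 0.049 0 0 0 0; -1 0 0 0.16 0 0 0; -1 0 0 0.16 0 0 0; -1 0 0 0.15 0 0 0; -1 0 0 0 0 0 0; -1 0 0 0 0 0 0"
}}

```text
time_s: 4.82
ee_pos: [0.5595, -0.1102, 0.0325]
orientation: [[0.951, 0.309, -0.002], [0.309, -0.951, -0.0], [-0.002, -0.001, -1.0]]
contact_force: [0.0, -0.5, 0.3]
width: 0.0004
```

```bash
python3 -c "
from h import *
s=state();p=s['ee_pos']
for dz in (0,.013,.03,.05): print(dz,(proj('side',p+[0,0,dz])-[240,200]+.5)*6)
for n,b in (('side',(240,200,100,100)),):
    im=manip.capture(n);x,y,w,h=b;cv2.imwrite(f'pics/{n}5.png',cv2.resize(im[y:y+h,x:x+w],None,fx=6,fy=6,interpolation=2))
im=manip.capture('top');cv2.imwrite('pics/top5.png',im)
"
```

```text
t 4.82 ee [ 559.5 -110.2   32.5] yaw 18.0 tilt 0.14 q [-16.  42.  31. 108. -33.  39. -37.] F [ 0.  -0.5  0.3] w 0.4
0 [377.44602044 347.20067268]
0.013 [379.08125342 320.56154807]
0.03 [381.25822014 285.0971898 ]
0.05 [383.87704797 242.43459552]
```

View pics/side5.png

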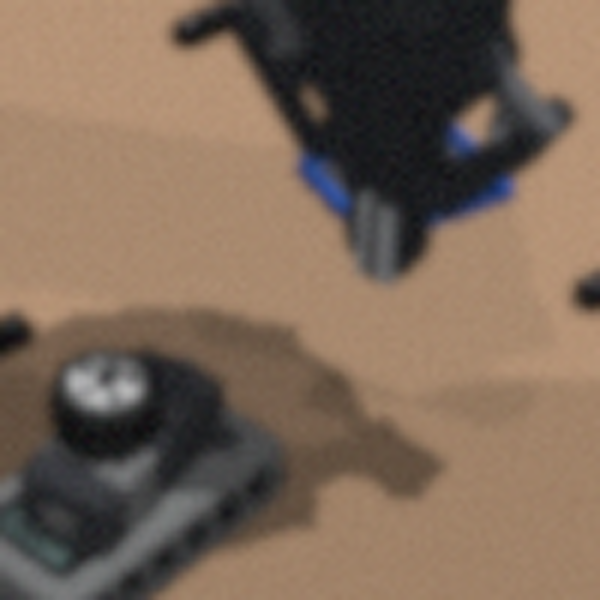

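View pics/top5.png

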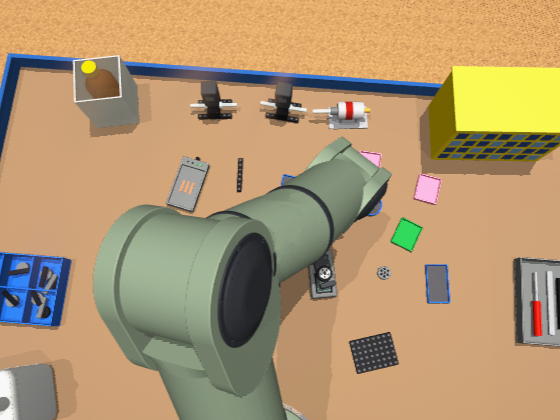

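{"name": "apply_moves", "arguments": {
  "increments": "-1 0 0 0.05 0 0 0; -1 0 0 0.05 0 0 0; -1 0 0 0.04 0 0 0; -1 0 0 0 0 0 0; -1 0 0 0 0 0 0"
}}

```text
time_s: 5.33
ee_pos: [0.56, -0.1099, 0.0046]
orientation: [[0.951, 0.31, -0.001], [0.31, -0.951, 0.0], [-0.001, -0.0, -1.0]]
contact_force: [0.4, 0.3, -0.2]
width: -0.0001
```

```bash
python3 -c "
from h import *
s=state();p=s['ee_pos']
for dz in (0,.013,.03,.05): print(dz,(proj('side',p+[0,0,dz])-[240,200]+.5)*6)
for n,b in (('side',(240,200,100,100)),):
    im=manip.capture(n);x,y,w,h=b;cv2.imwrite(f'pics/{n}6.png',cv2.resize(im[y:y+h,x:x+w],None,fx=6,fy=6,interpolation=2))
"
```

```text
t 5.33 ee [ 560.  -109.9    4.6] yaw 18.0 tilt 0.05 q [-14.  45.  29. 108. -35.  36. -36.] F [ 0.4  0.3 -0.2] w -0.1
0 [374.50622374 401.97669128]
0.013 [376.09160683 376.20204851]
0.03 [378.20157404 341.89888747]
0.05 [380.73884301 300.6487935 ]
```

View pics/side6.png

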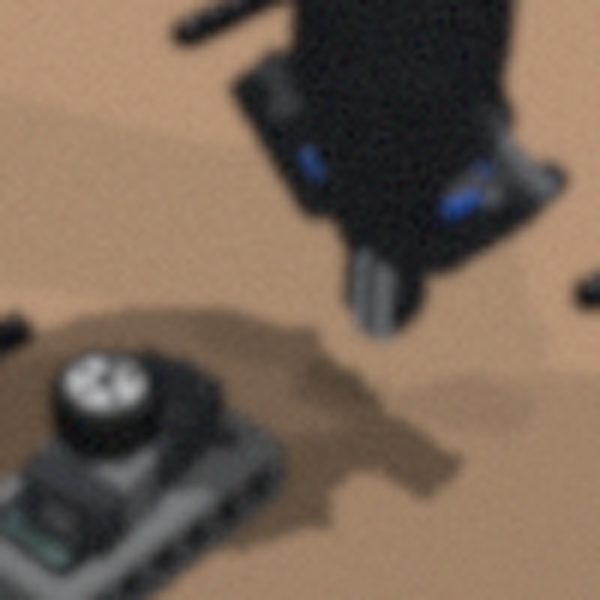

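{"name": "apply_moves", "arguments": {
  "increments": "-1 0 0 0.05 0 0 0; -1 0 0 0.05 0 0 0; -1 0 0 0.02 0 0 0; -1 0 0 0 0 0 0"
}}

```text
time_s: 5.72
ee_pos: [0.5596, -0.1098, -0.0204]
orientation: [[0.951, 0.31, -0.002], [0.31, -0.951, 0.0], [-0.002, -0.001, -1.0]]
contact_force: [0.3, -0.4, 0.9]
width: 0.0
```

{"name": "apply_moves", "arguments": {
  "increments": "-1 0 0 0.01 0 0 0; -1 0 0 0.01 0 0 0; -1 0 0 0 0 0 0"
}}

```text
time_s: 5.97
ee_pos: [0.5603, -0.1098, -0.0233]
orientation: [[0.951, 0.31, -0.0], [0.31, -0.951, 0.0], [-0.0, -0.0, -1.0]]
contact_force: [-0.1, 0.4, 0.1]
width: 0.0001
```

```bash
python3 -c "
from h import *
s=state();p=s['ee_pos']
for dz in (0,.013,.03,.05): print(dz,(proj('side',p+[0,0,dz])-[240,200]+.5)*6)
for n,b in (('side',(240,200,100,100)),):
    im=manip.capture(n);x,y,w,h=b;cv2.imwrite(f'pics/{n}7.png',cv2.resize(im[y:y+h,x:x+w],None,fx=6,fy=6,interpolation=2))
"
```

```text
t 5.97 ee [ 560.3 -109.8  -23.3] yaw 18.1 tilt 0.01 q [-13.  47.  26. 109. -37.  33. -34.] F [-0.1  0.4  0.1] w 0.1
0 [371.71848683 455.49270501]
0.013 [373.25735433 430.53564362]
0.03 [375.30483142 397.33004825]
0.05 [377.76607365 357.41408828]
```

View pics/side7.png

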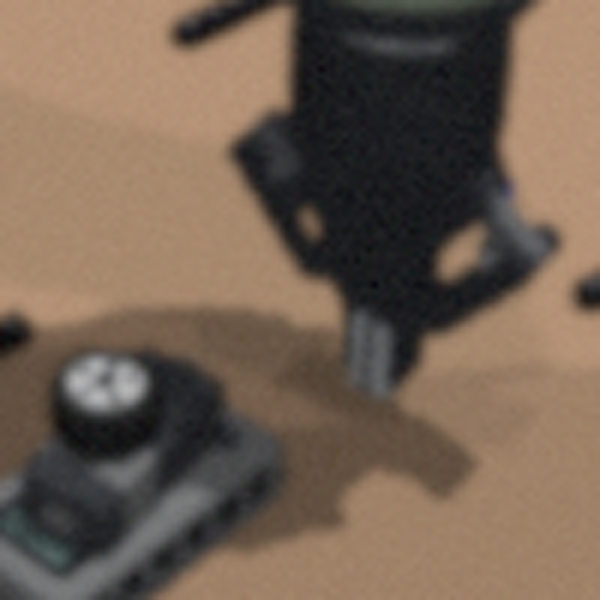

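{"name": "apply_moves", "arguments": {
  "increments": "-1 0 0 0.015 0 0 0; -1 0 0 0.01 0 0 0; -1 0 0 0 0 0 0"
}}

```text
time_s: 6.27
ee_pos: [0.5602, -0.1098, -0.0285]
orientation: [[0.951, 0.31, -0.0], [0.31, -0.951, 0.0], [-0.0, -0.0, -1.0]]
contact_force: [0.3, 0.2, -0.3]
width: 0.0001
```

{"name": "apply_moves", "arguments": {
  "increments": "-1 0 0 0.008 0 0 0; -1 0 0 0 0 0 0"
}}

```text
time_s: 6.43
ee_pos: [0.5602, -0.1098, -0.0299]
orientation: [[0.951, 0.31, -0.0], [0.31, -0.951, 0.0], [-0.0, -0.0, -1.0]]
contact_force: [-0.7, -0.5, 0.5]
width: 0.0002
```

{"name": "apply_moves", "arguments": {
  "increments": "-1 0 0 0.008 0 0 0; -1 0 0 0 0 0 0"
}}

```text
time_s: 6.6
ee_pos: [0.5602, -0.1098, -0.0315]
orientation: [[0.951, 0.31, -0.0], [0.31, -0.951, 0.0], [-0.0, -0.0, -1.0]]
contact_force: [-0.6, -0.3, 0.3]
width: -0.0003
```

```bash
python3 -c "
from h import *
s=state();p=s['ee_pos']
for dz in (0,.013,.03,.05): print(dz,(proj('side',p+[0,0,dz])-[240,200]+.5)*6)
for n,b in (('side',(240,200,100,100)),):
    im=manip.capture(n);x,y,w,h=b;cv2.imwrite(f'pics/{n}8.png',cv2.resize(im[y:y+h,x:x+w],None,fx=6,fy=6,interpolation=2))
"
```

```text
t 6.60 ee [ 560.2 -109.8  -31.5] yaw 18.1 tilt 0.01 q [-13.  48.  26. 109. -37.  32. -34.] F [-0.6 -0.3  0.3] w -0.3
0 [370.55677828 471.09859773]
0.013 [372.07975613 446.37512958]
0.03 [374.10592696 413.48300967]
0.05 [376.54130803 373.94791982]
```

View pics/side8.png

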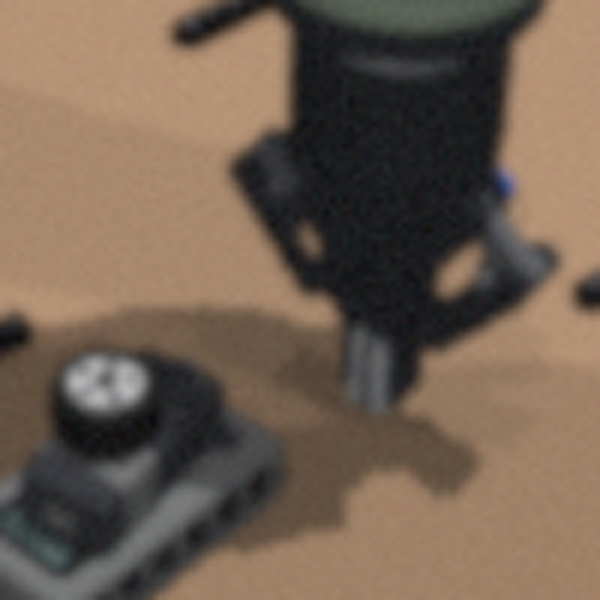

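{"name": "apply_moves", "arguments": {
  "increments": "-1 0 0 0.005 0 0 0; -1 0 0 0 0 0 0"
}}

```text
time_s: 6.82
ee_pos: [0.5603, -0.1098, -0.0324]
orientation: [[0.951, 0.31, -0.0], [0.31, -0.951, -0.0], [-0.0, 0.0, -1.0]]
contact_force: [0.1, -0.3, 0.3]
width: 0.0001
```

{"name": "apply_moves", "arguments": {
  "increments": "-1 0 0 0.005 0 0 0; -1 0 0 0 0 0 0"
}}

```text
time_s: 6.98
ee_pos: [0.5603, -0.1098, -0.0334]
orientation: [[0.951, 0.31, -0.0], [0.31, -0.951, -0.0], [-0.0, -0.0, -1.0]]
contact_force: [-1.5, 0.6, 0.1]
width: 0.0
```

{"name": "apply_moves", "arguments": {
  "increments": "-1 0 0 0.005 0 0 0; -1 0 0 0 0 0 0"
}}

```text
time_s: 7.15
ee_pos: [0.5602, -0.1098, -0.0344]
orientation: [[0.951, 0.31, -0.0], [0.31, -0.951, -0.0], [-0.0, -0.0, -1.0]]
contact_force: [0.3, 0.4, -0.5]
width: 0.0001
```

{"name": "apply_moves", "arguments": {
  "increments": "-1 0 0 0.005 0 0 0; -1 0 0 0 0 0 0"
}}

```text
time_s: 7.32
ee_pos: [0.5603, -0.1098, -0.0354]
orientation: [[0.951, 0.31, -0.0], [0.31, -0.951, 0.0], [-0.0, -0.0, -1.0]]
contact_force: [-0.5, -0.5, 0.3]
width: 0.0001
```

{"name": "apply_moves", "arguments": {
  "increments": "-1 0 0 0.005 0 0 0; -1 0 0 0 0 0 0"
}}

```text
time_s: 7.48
ee_pos: [0.5602, -0.1098, -0.0365]
orientation: [[0.951, 0.31, -0.0], [0.31, -0.951, -0.0], [-0.0, -0.0, -1.0]]
contact_force: [0.1, -0.7, -1.1]
width: -0.0
```

{"name": "apply_moves", "arguments": {
  "increments": "-1 0 0 0.005 0 0 0; -1 0 0 0 0 0 0"
}}

```text
time_s: 7.65
ee_pos: [0.5604, -0.1098, -0.0367]
orientation: [[0.951, 0.31, 0.0], [0.31, -0.951, 0.0], [0.0, -0.0, -1.0]]
contact_force: [-3.6, 1.4, 13.1]
width: 0.0
```

```bash
python3 -c "
from h import *
s=state();p=s['ee_pos']
for dz in (0.03,.035,.04): print(dz,(proj('side',p+[0,0,dz])-[270,240]+.5)*10)
for n,b in (('side',(270,240,60,50)),):
    im=manip.capture(n);x,y,w,h=b;cv2.imwrite(f'pics/{n}9.png',cv2.resize(im[y:y+h,x:x+w],None,fx=10,fy=10,interpolation=2))
"
```

```text
t 7.65 ee [ 560.4 -109.8  -36.7] yaw 18.0 tilt 0.03 q [-12.  48.  25. 109. -37.  32. -34.] F [-3.6  1.4 13.1] w 0.0
0.03 [323.01504486 305.96416722]
0.035 [324.01641222 289.73377729]
0.04 [325.02359161 273.40918477]
```

View pics/side9.png

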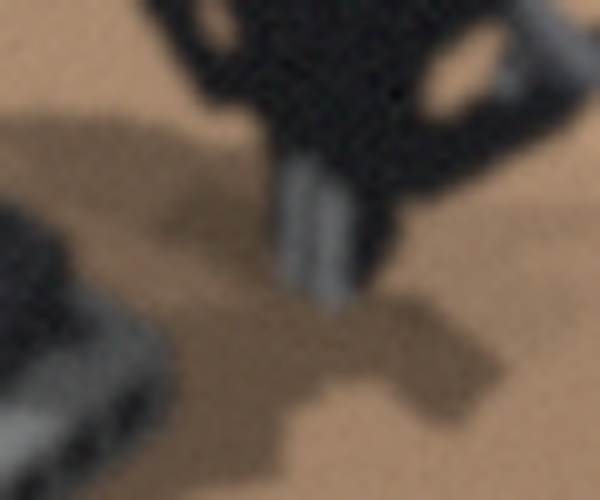

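```bash
python3 -c "
from h import *
s=state();p=np.array(s['ee_pos'])+[0,0,.0366];R=s['orientation']
for a,b in((-11,-14),(-11,14),(11,14),(11,-14),(-11,0)): print(a,b,((proj('side',p+R[:,0]*a/1e3+R[:,1]*b/1e3)-[270,240]+.5)*10).round())
"
```

```text
t 7.70 ee [ 560.4 -109.9  -36.7] yaw 18.0 tilt 0.03 q [-12.  48.  25. 109. -37.  32. -34.] F [-4.4  1.1 14.6] w -0.0
-11 -14 [245. 288.]
-11 14 [352. 339.]
11 14 [404. 282.]
11 -14 [298. 232.]
-11 0 [298. 313.]
```

Contact came at reported z = -36.7 mm (13 N), so the true tip height is the reported z plus 36.6 mm. I'll put that correction in the planner, and the horizontal position looks right to a few mm.

```bash
cat >> h.py <<'E'
ZB=36.6
def planz(wps,g,**k): plan([(w[0],w[1],w[2]-ZB)+tuple(w[3:]) for w in wps],g,**k)
E
python3 -c "
from h import *
planz([(560,-110,130,18),(440,-107.5,130,18),(440,-107.5,90,18),(440,-107.5,63,18,14)],1)"
```

```text
t 7.70 ee [ 560.4 -109.9  -36.7] yaw 18.0 tilt 0.03 q [-12.  48.  25. 109. -37.  32. -34.] F [-4.4  1.1 14.6] w -0.0
1 0 0 -0.163 0 0 0; 1 -0.001 0 -0.162 0 0 0; 1 0 0 -0.163 0 0 0; 1 -0.001 0 -0.163 0 0 0; 1 -0.141 -0.05 0 0 0 0; 1 -0.142 -0.049 0 0 0 0; 1 -0.142 -0.049 0 0 0 0; 1 -0.141 -0.05 0 0 0 0; 1 0 0 0.1 0 0 0; 1 0 0 0.1 0 0 0
1 -0.001 0 0.068 0 0 0; 1 0 0 0.067 0 0 0
```

{"name": "apply_moves", "arguments": {
  "increments": "-1 0 0 -0.163 0 0 0; 1 0 0 -0.162 0 0 0; 1 0 0 -0.163 0 0 0; 1 0 0 -0.163 0 0 0; 1 -0.142 -0.05 0 0 0 0; 1 -0.142 -0.049 0 0 0 0; 1 -0.142 -0.049 0 0 0 0; 1 -0.142 -0.05 0 0 0 0; 1 0 0 0.1 0 0 0; 1 0 0 0 0 0 0"
}}

```text
time_s: 8.53
ee_pos: [0.4385, -0.1068, 0.0717]
orientation: [[0.951, 0.31, -0.002], [0.31, -0.951, 0.001], [-0.001, -0.001, -1.0]]
contact_force: [0.4, 0.1, -0.2]
width: 0.0853
```

```bash
python3 -c "
from h import *
im=manip.capture('side');x,y,w,h=215,210,90,100;cv2.imwrite('pics/side10.png',cv2.resize(im[y:y+h,x:x+w],None,fx=6,fy=6,interpolation=2))
planz([(440,-107.5,63,18,14)],1)"
```

```text
t 8.58 ee [ 439.7 -107.2   72.6] yaw 18.0 tilt 0.07 q [-19.  31.  34. 124. -31.  34. -35.] F [ 0.1 -0.6  0.3] w 85.2
1 0 0 0.058 0 0 0; 1 0.001 0.001 0.057 0 0 0; 1 0 0 0.058 0 0 0; 1 0 0.001 0.058 0 0 0
```

View pics/side10.png

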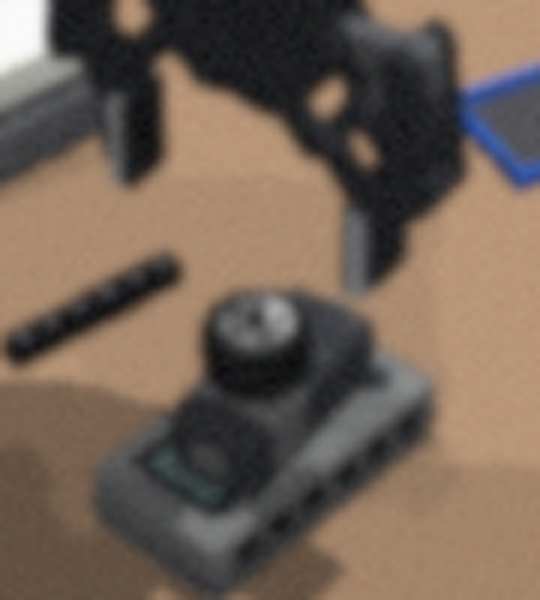

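{"name": "apply_moves", "arguments": {
  "increments": "1 0 0 0.058 0 0 0; 1 0 0 0.058 0 0 0; 1 0 0 0.058 0 0 0; 1 0 0 0.057 0 0 0; 1 0 0 0 0 0 0"
}}

```text
time_s: 9.0
ee_pos: [0.4403, -0.1075, 0.0257]
orientation: [[0.951, 0.31, -0.001], [0.31, -0.951, -0.0], [-0.001, -0.0, -1.0]]
contact_force: [-0.4, -0.2, -0.2]
width: 0.0852
```

```bash
python3 -c "
from h import *
im=manip.capture('side');x,y,w,h=215,210,90,100;cv2.imwrite('pics/side11.png',cv2.resize(im[y:y+h,x:x+w],None,fx=6,fy=6,interpolation=2))
state()"
```

```text
t 9.05 ee [ 440.4 -107.6   26.6] yaw 18.0 tilt 0.05 q [-15.  35.  28. 125. -36.  28. -31.] F [ 0.5 -0.5  0.5] w 85.5
```

View pics/side11.png

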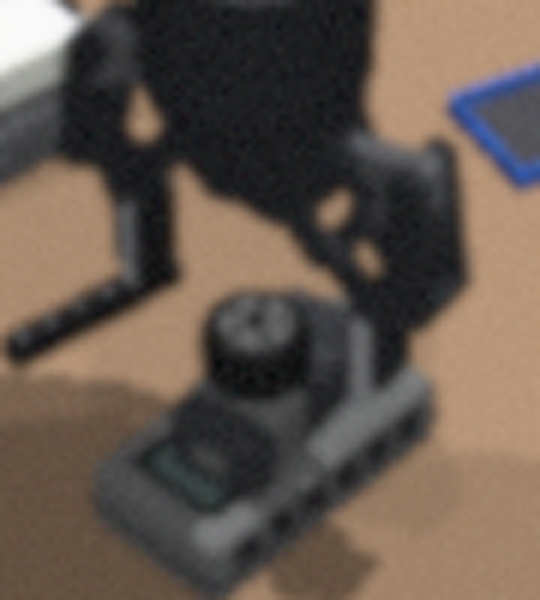

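{"name": "apply_moves", "arguments": {
  "increments": "0.3 0 0 0 0 0 0; 0 0 0 0 0 0 0; -1 0 0 0 0 0 0; -1 0 0 0 0 0 0; -1 0 0 0 0 0 0; -1 0 0 0 0 0 0; -1 0 0 0 0 0 0",
  "grip_force": 25
}}

```text
time_s: 9.63
ee_pos: [0.4404, -0.1073, 0.0272]
orientation: [[0.951, 0.31, 0.001], [0.31, -0.951, 0.0], [0.001, 0.0, -1.0]]
contact_force: [-1.4, 1.3, 9.9]
width: 0.0346
```

{"name": "apply_moves", "arguments": {
  "increments": "-1 0 0 -0.02 0 0 0; -1 0 0 -0.08 0 0 0; -1 0 0 -0.1 0 0 0; -1 0 0 -0.1 0 0 0; -1 0 0 -0.1 0 0 0; -1 0 0 0 0 0 0"
}}

```text
time_s: 10.13
ee_pos: [0.4413, -0.1077, 0.1096]
orientation: [[0.951, 0.31, 0.004], [0.31, -0.951, 0.0], [0.004, 0.001, -1.0]]
contact_force: [0.7, -0.3, -0.1]
width: 0.0348
```

```bash
python3 -c "
from h import *
im=manip.capture('side');x,y,w,h=215,190,90,120;cv2.imwrite('pics/side12.png',cv2.resize(im[y:y+h,x:x+w],None,fx=5,fy=5,interpolation=2))
state()"
```

```text
t 10.18 ee [ 441.  -107.3  108.2] yaw 18.1 tilt 0.16 q [-23.  27.  38. 123. -27.  38. -38.] F [ 0.8  0.2 -1.1] w 35.0
```

View pics/side12.png

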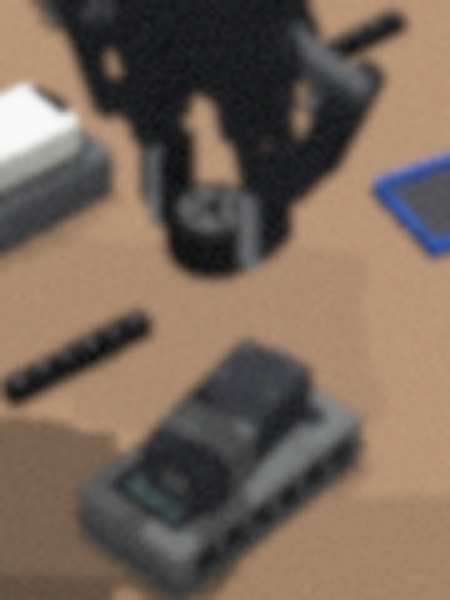

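Wheel held (w 35 mm), but the tips touched the motor top (10 N), so they sit flush with the wheel's underside and would foul the dish wall. I'll put it back on the motor and regrip 8 mm higher.

{"name": "apply_moves", "arguments": {
  "increments": "-1 0 0 0.1 0 0 0; -1 0 0 0.1 0 0 0; -1 0 0 0.1 0 0 0; -1 0 0 0.06 0 0 0; -1 0 0 0.03 0 0 0; -1 0 0 0 0 0 0"
}}

```text
time_s: 10.68
ee_pos: [0.4392, -0.1074, 0.0275]
orientation: [[0.951, 0.31, -0.002], [0.31, -0.951, 0.0], [-0.002, -0.001, -1.0]]
contact_force: [-0.5, -0.4, -0.9]
width: 0.0348
```

```bash
python3 -c "
from h import *
state()"
```

```text
t 10.68 ee [ 439.2 -107.4   27.5] yaw 18.0 tilt 0.12 q [-15.  35.  28. 125. -36.  28. -31.] F [-0.5 -0.4 -0.9] w 34.8
```

{"name": "apply_moves", "arguments": {
  "increments": "-1 0 0 0.004 0 0 0; -1 0 0 0 0 0 0; -1 0 0 0 0 0 0"
}}

```text
time_s: 10.93
ee_pos: [0.4403, -0.1074, 0.0283]
orientation: [[0.951, 0.31, 0.001], [0.31, -0.951, -0.0], [0.001, 0.0, -1.0]]
contact_force: [1.4, -1.9, 0.0]
width: 0.035
```

{"name": "apply_moves", "arguments": {
  "increments": "-1 0 0 0.004 0 0 0; -1 0 0 0 0 0 0; -1 0 0 0 0 0 0"
}}

```text
time_s: 11.18
ee_pos: [0.4402, -0.1073, 0.0273]
orientation: [[0.951, 0.31, 0.0], [0.31, -0.951, -0.0], [0.0, 0.0, -1.0]]
contact_force: [0.2, -0.4, -0.3]
width: 0.0353
```

{"name": "apply_moves", "arguments": {
  "increments": "-1 0 0 0.005 0 0 0; -1 0 0 0 0 0 0; -1 0 0 0 0 0 0"
}}

```text
time_s: 11.43
ee_pos: [0.4402, -0.1074, 0.0264]
orientation: [[0.951, 0.31, 0.0], [0.31, -0.951, 0.0], [0.0, -0.0, -1.0]]
contact_force: [-1.2, 1.2, 9.6]
width: 0.0348
```

{"name": "apply_moves", "arguments": {
  "increments": "0.3 0 0 -0.005 0 0 0; 0.3 0 0 0 0 0 0; 0.3 0 0 0 0 0 0; 0.3 0 0 -0.04 0 0 0; 0.3 0 0 0 0 0 0; -1 0 0 0 0 0 0; -1 0 0 0 0 0 0; -1 0 0 0 0 0 0; -1 0 0 0 0 0 0; -1 0 0 0 0 0 0"
}}

```text
time_s: 12.27
ee_pos: [0.4403, -0.1074, 0.0354]
orientation: [[0.951, 0.31, 0.001], [0.31, -0.951, 0.0], [0.001, -0.0, -1.0]]
contact_force: [-1.1, 0.9, 12.0]
width: 0.0346
```

{"name": "apply_moves", "arguments": {
  "increments": "-1 0 0 -0.02 0 0 0; -1 0 0 -0.08 0 0 0; -1 0 0 -0.1 0 0 0; -1 0 0 -0.1 0 0 0; -1 0 0 -0.1 0 0 0; -1 0 0 0 0 0 0"
}}

```text
time_s: 12.77
ee_pos: [0.4413, -0.1077, 0.1178]
orientation: [[0.951, 0.31, 0.003], [0.31, -0.951, -0.0], [0.003, 0.001, -1.0]]
contact_force: [0.1, -0.4, 0.2]
width: 0.0342
```

```bash
python3 -c "
from h import *
im=manip.capture('side');x,y,w,h=215,190,90,120;cv2.imwrite('pics/side13.png',cv2.resize(im[y:y+h,x:x+w],None,fx=5,fy=5,interpolation=2))
planz([(627,-218.6,140,18),(627,-218.6,70,18)],-1)"
```

```text
t 12.82 ee [ 440.9 -107.3  116.3] yaw 18.1 tilt 0.15 q [-24.  26.  39. 122. -26.  39. -38.] F [ 0.1  0.  -0.3] w 34.4
-1 0.102 0.117 0.01 0 -0.001 0; -1 0.101 0.117 0.009 0 0 0; -1 0.102 0.117 0.009 0 0 0; -1 0.102 0.116 0.009 0 0 0; -1 0.101 0.117 0.009 0 0 0; -1 0.102 0.117 0.01 0 0 0; -1 0.102 0.117 0.009 0 0 0; -1 0 0 0.175 0 0 0; -1 0 0 0.175 0 0 0
```

View pics/side13.png

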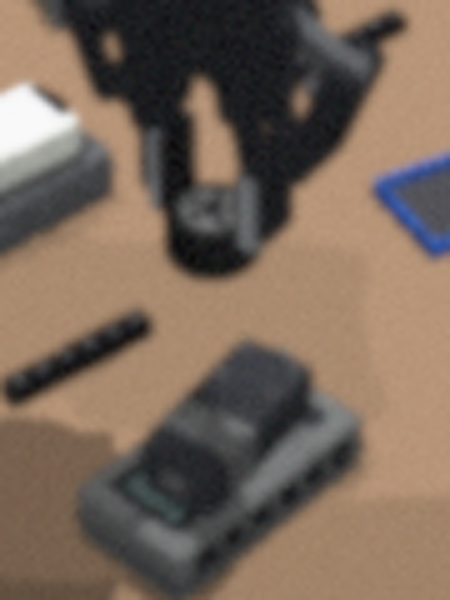

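{"name": "apply_moves", "arguments": {
  "increments": "-1 0.102 0.117 0 0 0 0; -1 0.102 0.117 0 0 0 0; -1 0.102 0.117 0 0 0 0; -1 0.102 0.117 0 0 0 0; -1 0.102 0.117 0 0 0 0; -1 0.102 0.117 0 0 0 0; -1 0.102 0.117 0 0 0 0; -1 0 0 0.17 0 0 0; -1 0 0 0.17 0 0 0; -1 0 0 0 0 0 0"
}}

```text
time_s: 13.65
ee_pos: [0.623, -0.2175, 0.04]
orientation: [[0.951, 0.31, -0.009], [0.31, -0.951, 0.003], [-0.007, -0.006, -1.0]]
contact_force: [-0.6, -0.2, -0.8]
width: 0.0344
```

```bash
python3 -c "
from h import *
plan([(627.5,-218.5,5,18),(627.5,-218.5,-17,18,8)],-1)"
```

```text
t 13.65 ee [ 623.  -217.5   40. ] yaw 18.0 tilt 0.53 q [ -6.  49.  32.  93. -32.  49. -32.] F [-0.6 -0.2 -0.8] w 34.4
-1 0.021 0.013 0.175 -0.002 0.002 0; -1 0 0 0.036 0 0 0; -1 0 0 0.037 0 0 0; -1 0 0 0.037 0 0 0
```

{"name": "apply_moves", "arguments": {
  "increments": "-1 0 0 0 0 0 0; -1 0 0 0 0 0 0; -1 0 0 0 0 0 0"
}}

```text
time_s: 13.9
ee_pos: [0.6274, -0.2192, 0.0491]
orientation: [[0.951, 0.31, 0.002], [0.31, -0.951, -0.001], [0.002, 0.001, -1.0]]
contact_force: [0.2, 0.3, -0.8]
width: 0.0343
```

```bash
python3 -c "
from h import *
plan([(627.5,-218.5,5,18),(627.5,-218.5,-17,18,8)],-1)
im=manip.capture('side');x,y,w,h=310,220,90,100;cv2.imwrite('pics/side14.png',cv2.resize(im[y:y+h,x:x+w],None,fx=6,fy=6,interpolation=2))
"
```

```text
t 13.90 ee [ 627.4 -219.2   49.1] yaw 18.1 tilt 0.13 q [ -6.  48.  33.  93. -32.  49. -32.] F [ 0.2  0.3 -0.8] w 34.3
-1 0.001 -0.002 0.11 0 -0.001 0; -1 0 -0.001 0.11 0 0 0; -1 0.001 -0.001 0.037 0 0 0; -1 0 0 0.037 0 0 0; -1 0 0 0.036 0 0 0
```

View pics/side14.png

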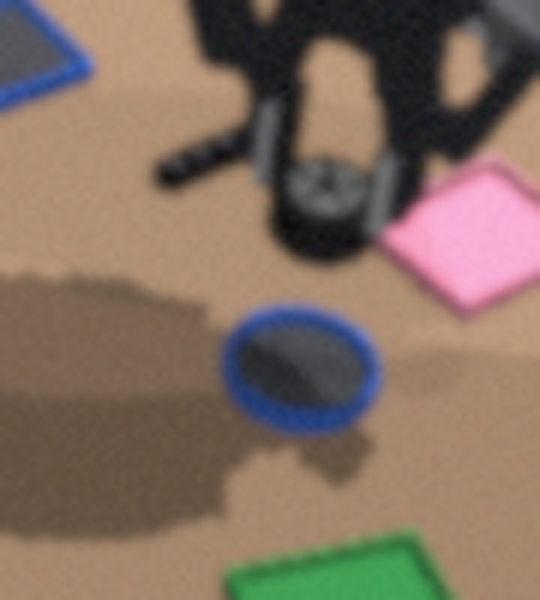

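```bash
python3 -c "
from h import *
print(proj('side',(.6262,-.2193,.0937)), proj('side',(.6262,-.2193,.085)),ray('side',(364.2,251.2),.0937))
"
```

```text
[363.55253891 250.85356205] [363.02273748 254.04336622] [ 0.62648895 -0.22083112]
```

{"name": "apply_moves", "arguments": {
  "increments": "-1 0 -0.002 0.11 0 0 0; -1 0 0 0.11 0 0 0; -1 0 0 0.037 0 0 0; -1 0 0 0.037 0 0 0; -1 0 0 0.03 0 0 0; -1 0 0 0 0 0 0; -1 0 0 0 0 0 0"
}}

```text
time_s: 14.53
ee_pos: [0.6268, -0.2187, -0.017]
orientation: [[0.951, 0.31, 0.001], [0.31, -0.951, -0.0], [0.001, 0.0, -1.0]]
contact_force: [-0.2, -0.0, -0.2]
width: 0.0341
```

```bash
python3 -c "
from h import *
state()
im=manip.capture('side');x,y,w,h=310,220,90,100;cv2.imwrite('pics/side15.png',cv2.resize(im[y:y+h,x:x+w],None,fx=6,fy=6,interpolation=2))
"
```

```text
t 14.53 ee [ 626.8 -218.7  -17. ] yaw 18.0 tilt 0.04 q [ -4.  53.  30.  94. -35.  43. -30.] F [-0.2 -0.  -0.2] w 34.1
```

View pics/side15.png

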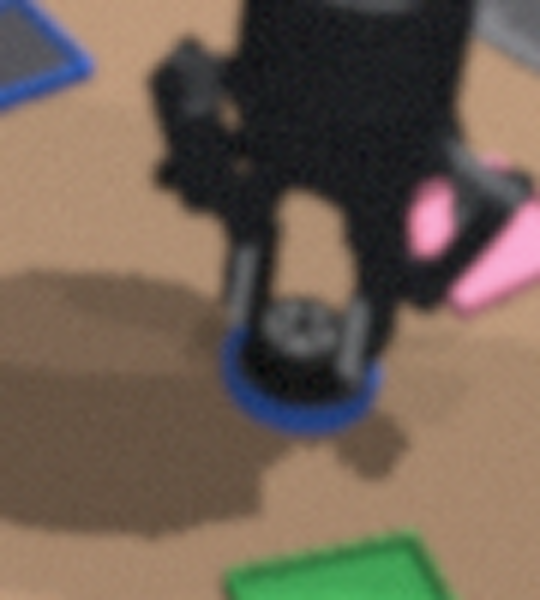

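{"name": "apply_moves", "arguments": {
  "increments": "-1 0 0 0.01 0 0 0; -1 0 0 0 0 0 0; -1 0 0 0 0 0 0"
}}

```text
time_s: 14.83
ee_pos: [0.6266, -0.2185, -0.0195]
orientation: [[0.951, 0.31, 0.0], [0.31, -0.951, -0.0], [0.0, 0.0, -1.0]]
contact_force: [-0.0, 0.0, -0.5]
width: 0.0346
```

{"name": "apply_moves", "arguments": {
  "increments": "-1 0 0 0.007 0 0 0; -1 0 0 0 0 0 0; -1 0 0 0 0 0 0"
}}

```text
time_s: 15.08
ee_pos: [0.6267, -0.2186, -0.0201]
orientation: [[0.951, 0.31, 0.001], [0.31, -0.951, 0.0], [0.001, 0.0, -1.0]]
contact_force: [-5.1, 1.6, 15.6]
width: 0.0342
```

{"name": "apply_moves", "arguments": {
  "increments": "-1 0 0 0.005 0 0 0; -1 0 0 0 0 0 0; -1 0 0 0 0 0 0"
}}

```text
time_s: 15.33
ee_pos: [0.6268, -0.2186, -0.0202]
orientation: [[0.951, 0.31, 0.001], [0.31, -0.951, 0.0], [0.001, -0.0, -1.0]]
contact_force: [-8.6, 5.2, 29.3]
width: 0.0348
```

{"name": "apply_moves", "arguments": {
  "increments": "-1 0 0 -0.009 0 0 0; 0.2 0 0 0 0 0 0; 0.3 0 0 0 0 0 0; 0.3 0 0 0 0 0 0; 0.3 0 0 -0.05 0 0 0; 0.5 0 0 -0.15 0 0 0; 1 0 0 -0.16 0 0 0; 1 0 0 -0.17 0 0 0; 1 0 0 -0.13 0 0 0; 1 0 0 0 0 0 0"
}}

```text
time_s: 16.17
ee_pos: [0.6286, -0.2199, 0.1178]
orientation: [[0.951, 0.309, 0.007], [0.31, -0.951, -0.002], [0.006, 0.004, -1.0]]
contact_force: [0.4, -0.3, -0.5]
width: 0.0861
```

```bash
python3 -c "
from h import *
im=manip.capture('side');x,y,w,h=210,210,170,110;cv2.imwrite('pics/side16.png',cv2.resize(im[y:y+h,x:x+w],None,fx=4.5,fy=4.5,interpolation=2))
plan([(447,-108,105,18),(447,-108,35,18,30)],1)
"
```

```text
t 16.22 ee [ 627.8 -219.1  115.2] yaw 18.0 tilt 0.26 q [ -7.  44.  36.  91. -30.  55. -34.] F [-0.6 -0.2 -0.6] w 85.3
1 -0.115 -0.135 0.008 0.001 -0.001 0; 1 -0.114 -0.135 0.008 0 0 0; 1 -0.115 -0.134 0.009 0 0 0; 1 -0.114 -0.135 0.008 0 0 0; 1 -0.115 -0.135 0.009 0 0 0; 1 -0.114 -0.134 0.008 0 0 0; 1 0 0 0.117 0 0 0; 1 -0.001 0 0.116 0 0 0; 1 0 0 0.117 0 0 0
```

View pics/side16.png

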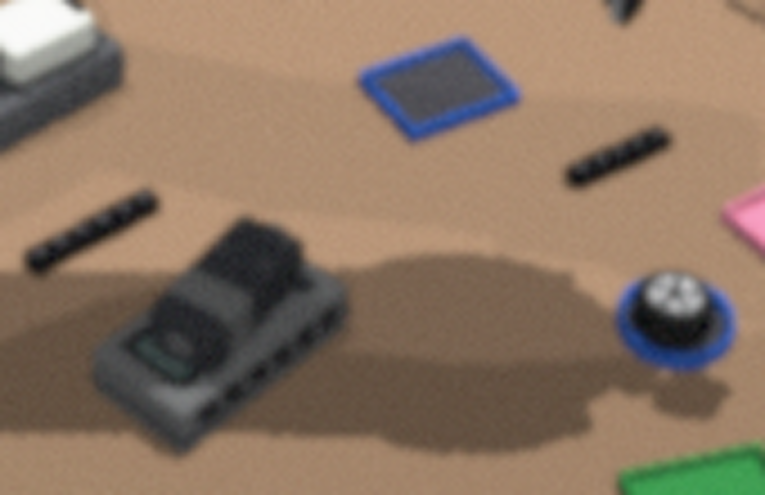

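```bash
python3 -c "
from h import *
im=manip.capture('top');x,y,w,h=295,240,55,60;cv2.imwrite('pics/top16.png',cv2.resize(im[y:y+h,x:x+w],None,fx=10,fy=10,interpolation=2))
"
```

```text
(no output)
```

View pics/top16.png

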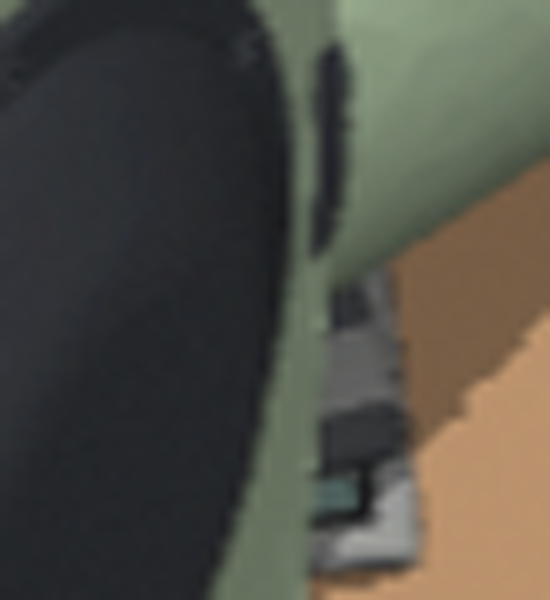

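{"name": "apply_moves", "arguments": {
  "increments": "1 -0.115 -0.135 0.008 0 0 0; 1 -0.115 -0.135 0.008 0 0 0; 1 -0.115 -0.135 0.008 0 0 0; 1 -0.114 -0.135 0.008 0 0 0; 1 -0.114 -0.135 0.008 0 0 0; 1 -0.114 -0.134 0.008 0 0 0; 1 0 0 0.12 0 0 0; 1 0 0 0.12 0 0 0; 1 0 0 0 0 0 0; 1 0 0 0 0 0 0"
}}

```text
time_s: 17.1
ee_pos: [0.4447, -0.1075, 0.0536]
orientation: [[0.951, 0.309, -0.003], [0.309, -0.951, -0.0], [-0.003, -0.001, -1.0]]
contact_force: [0.1, 0.2, 0.7]
width: 0.0856
```

```bash
python3 -c "
from h import *
im=manip.capture('side');x,y,w,h=215,200,90,110;cv2.imwrite('pics/side17.png',cv2.resize(im[y:y+h,x:x+w],None,fx=5.4,fy=5.4,interpolation=2))
plan([(447,-108,3,18,14)],1)
"
```

```text
t 17.15 ee [ 445.4 -107.8   54.4] yaw 18.0 tilt 0.07 q [-18.  33.  33. 124. -33.  32. -33.] F [ 0.4 -0.6  0.2] w 85.3
1 0.002 0.001 0.064 0 0 0; 1 0.002 0.001 0.064 0 0 0; 1 0.002 0.001 0.065 0 0 0; 1 0.002 0 0.064 0 0 0
```

View pics/side17.png

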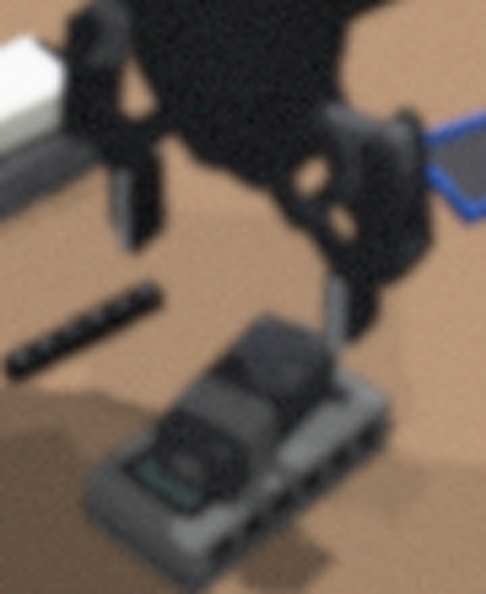

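{"name": "apply_moves", "arguments": {
  "increments": "1 0.002 0 0.064 0 0 0; 1 0.002 0.001 0.064 0 0 0; 1 0.002 0 0.065 0 0 0; 1 0.002 0 0.064 0 0 0; 1 0 0 0 0 0 0; 0.2 0 0 0 0 0 0; 0 0 0 0 0 0 0; -0.1 0 0 0 0 0 0"
}}

```text
time_s: 17.82
ee_pos: [0.4478, -0.1071, 0.0037]
orientation: [[0.951, 0.31, 0.001], [0.31, -0.951, -0.0], [0.001, 0.001, -1.0]]
contact_force: [-0.8, 0.3, 0.8]
width: 0.0515
```

{"name": "apply_moves", "arguments": {
  "increments": "-1 0 0 0 0 0 0; -1 0 0 0 0 0 0; -1 0 0 0 0 0 0; -1 0 0 0 0 0 0",
  "grip_force": 35
}}

```text
time_s: 18.15
ee_pos: [0.4477, -0.107, 0.0036]
orientation: [[0.951, 0.31, 0.001], [0.31, -0.951, 0.0], [0.001, 0.0, -1.0]]
contact_force: [-2.8, 1.0, 15.7]
width: 0.0354
```

```bash
python3 -c "
from h import *
state()
im=manip.capture('side');x,y,w,h=215,200,90,110;cv2.imwrite('pics/side18.png',cv2.resize(im[y:y+h,x:x+w],None,fx=5.4,fy=5.4,interpolation=2))
"
```

```text
t 18.15 ee [ 447.7 -107.     3.6] yaw 18.1 tilt 0.07 q [-13.  38.  26. 125. -39.  25. -28.] F [-2.8  1.  15.7] w 35.4
```

View pics/side18.png

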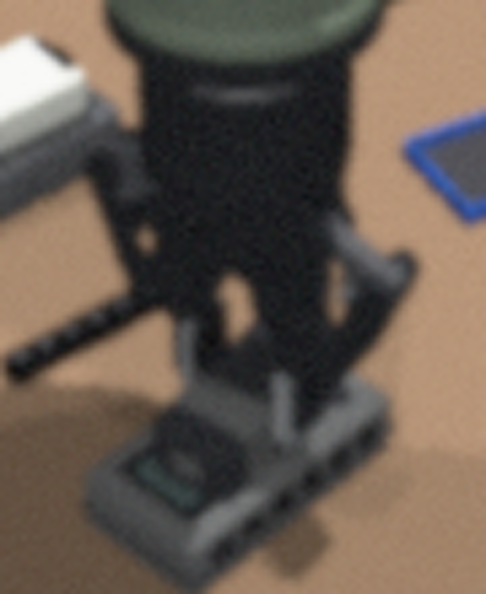

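{"name": "apply_moves", "arguments": {
  "increments": "-1 0 0 -0.03 0 0 0; -1 0 0 -0.1 0 0 0; -1 0 0 -0.15 0 0 0; -1 0 0 -0.12 0 0 0; -1 0 0 0 0 0 0; -1 0 0 0 0 0 0"
}}

```text
time_s: 18.7
ee_pos: [0.448, -0.1066, 0.0839]
orientation: [[0.951, 0.31, 0.002], [0.31, -0.951, 0.0], [0.002, 0.0, -1.0]]
contact_force: [-0.8, 0.0, -1.0]
width: 0.0352
```

```bash
python3 -c "
from h import *
im=manip.capture('side');x,y,w,h=215,190,90,120;cv2.imwrite('pics/side19.png',cv2.resize(im[y:y+h,x:x+w],None,fx=5,fy=5,interpolation=2))
plan([(445,-386,82,4.6),(445,-386,30,4.6)],-1)
"
```

```text
t 18.75 ee [ 447.4 -106.5   83. ] yaw 18.1 tilt 0.04 q [-21.  30.  36. 123. -31.  36. -35.] F [-0.3 -0.2 -1.3] w 35.5
-1 -0.056 0.166 0.001 0 0 0.009; -1 -0.051 0.167 0 0 0 0.01; -1 -0.045 0.168 0.001 0 0 0.009; -1 -0.041 0.17 0 0 0 0.009; -1 -0.036 0.171 0.001 0 0 0.01; -1 -0.031 0.172 0 0 0 0.009; -1 -0.026 0.173 0.001 0 0 0.01; -1 -0.02 0.173 0 0 0 0.009; -1 0 0 0.13 0 0 0; -1 0 0 0.13 0 0 0
```

View pics/side19.png

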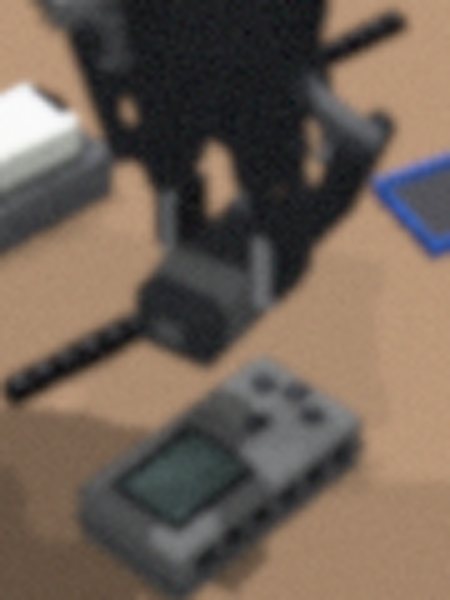

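Motor is in the gripper (35 mm) and the controller is undisturbed.

{"name": "apply_moves", "arguments": {
  "increments": "-1 -0.056 0.166 0 0 0 0.009; -1 -0.051 0.167 0 0 0 0.01; -1 -0.045 0.168 0 0 0 0.009; -1 -0.041 0.17 0 0 0 0.009; -1 -0.036 0.171 0 0 0 0.01; -1 -0.031 0.172 0 0 0 0.009; -1 -0.026 0.173 0 0 0 0.01; -1 -0.02 0.173 0 0 0 0.009; -1 0 0 0.13 0 0 0; -1 0 0 0 0 0 0"
}}

```text
time_s: 19.58
ee_pos: [0.4422, -0.3868, 0.0526]
orientation: [[0.997, 0.076, -0.004], [0.076, -0.997, 0.002], [-0.004, -0.003, -1.0]]
contact_force: [-0.6, 1.8, -2.4]
width: 0.0355
```

{"name": "apply_moves", "arguments": {
  "increments": "-1 0 0 0.12 0 0 0; -1 0 0 0 0 0 0; -1 0 0 0 0 0 0"
}}

```text
time_s: 19.83
ee_pos: [0.444, -0.3854, 0.0322]
orientation: [[0.997, 0.08, -0.002], [0.08, -0.997, 0.002], [-0.002, -0.002, -1.0]]
contact_force: [-0.6, -0.8, -0.3]
width: 0.0352
```

```bash
python3 -c "
from h import *
im=manip.capture('side');x,y,w,h=290,290,130,130;cv2.imwrite('pics/side20.png',cv2.resize(im[y:y+h,x:x+w],None,fx=4.5,fy=4.5,interpolation=2))
plan([(445,-386,0,4.6),(445,-386,-21,4.6,8)],-1)
"
```

```text
t 19.88 ee [ 444.6 -385.9   33.1] yaw 4.6 tilt 0.06 q [ 13.  44.  34. 105. -36.  41. -19.] F [-0.4 -0.4 -0.2] w 35.1
-1 0.002 0.001 0.165 0 0 0; -1 0 0 0.035 0 0 0; -1 0 0 0.035 0 0 0; -1 0 0 0.035 0 0 0
```

View pics/side20.png

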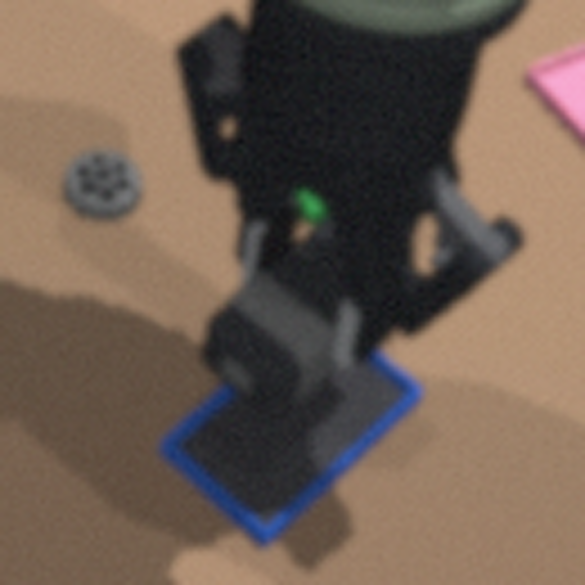

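```bash
python3 -c "
from h import *
P=[ray('side',p,.009)*1000 for p in((348.9,408.9),(327.3,390),(382.9,376.7))];print(P,(P[1]+P[2])/2,np.linalg.norm(P[0]-P[1]),np.linalg.norm(P[0]-P[2]))
"
```

```text
[array([ 401.70010696, -417.66162574]), array([ 396.73771282, -370.75366966]), array([ 491.51211816, -410.52623214])] [ 444.12491549 -390.6399509 ] 47.16971167468365 90.09501204966196
```

{"name": "apply_moves", "arguments": {
  "increments": "-1 0.002 0 0.165 0 0 0; -1 0 0 0.035 0 0 0; -1 0 0 0.035 0 0 0; -1 0 0 0.02 0 0 0; -1 0 0 0 0 0 0; -1 0 0 0 0 0 0"
}}

```text
time_s: 20.38
ee_pos: [0.4453, -0.3866, -0.0175]
orientation: [[0.997, 0.079, 0.001], [0.079, -0.997, -0.0], [0.0, 0.0, -1.0]]
contact_force: [0.2, 0.3, -0.3]
width: 0.0355
```

```bash
python3 -c "
from h import *
state()
im=manip.capture('side');x,y,w,h=290,290,130,130;cv2.imwrite('pics/side21.png',cv2.resize(im[y:y+h,x:x+w],None,fx=4.5,fy=4.5,interpolation=2))
"
```

```text
t 20.38 ee [ 445.3 -386.6  -17.5] yaw 4.5 tilt 0.04 q [ 15.  48.  30. 106. -39.  36. -16.] F [ 0.2  0.3 -0.3] w 35.5
```

View pics/side21.png

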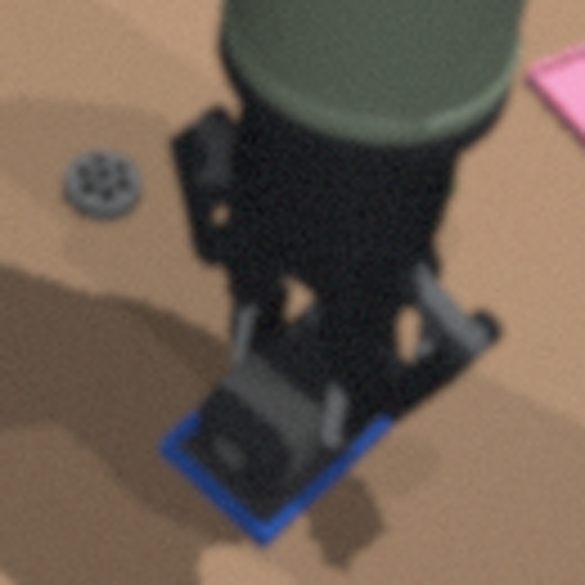

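{"name": "apply_moves", "arguments": {
  "increments": "-1 0 0 0.02 0 0 0; -1 0 0 0 0 0 0; -1 0 0 0 0 0 0"
}}

```text
time_s: 20.68
ee_pos: [0.4451, -0.3863, -0.0222]
orientation: [[0.997, 0.079, 0.0], [0.079, -0.997, 0.0], [0.0, -0.0, -1.0]]
contact_force: [0.4, 0.3, -1.9]
width: 0.0351
```

{"name": "apply_moves", "arguments": {
  "increments": "-1 0 0 0.007 0 0 0; -1 0 0 0 0 0 0; -1 0 0 0 0 0 0"
}}

```text
time_s: 20.93
ee_pos: [0.4451, -0.3863, -0.0237]
orientation: [[0.997, 0.079, -0.0], [0.079, -0.997, 0.0], [-0.0, -0.0, -1.0]]
contact_force: [-0.2, 0.8, -1.1]
width: 0.035
```

{"name": "apply_moves", "arguments": {
  "increments": "-1 0 0 0.006 0 0 0; -1 0 0 0 0 0 0; -1 0 0 0 0 0 0"
}}

```text
time_s: 21.18
ee_pos: [0.4452, -0.3864, -0.0239]
orientation: [[0.997, 0.079, 0.001], [0.079, -0.997, 0.0], [0.001, -0.0, -1.0]]
contact_force: [-5.0, 4.7, 22.0]
width: 0.0353
```

{"name": "apply_moves", "arguments": {
  "increments": "-1 0 0 -0.006 0 0 0; 0.1 0 0 0 0 0 0; 0.2 0 0 0 0 0 0; 0.2 0 0 -0.03 0 0 0; 0.3 0 0 -0.12 0 0 0; 1 0 0 -0.18 0 0 0; 1 0 0 -0.18 0 0 0; 1 0 0 -0.15 0 0 0; 1 0 0 0 0 0 0; 1 0 0 0 0 0 0"
}}

```text
time_s: 22.02
ee_pos: [0.4459, -0.3867, 0.11]
orientation: [[0.997, 0.08, 0.003], [0.08, -0.997, -0.001], [0.002, 0.002, -1.0]]
contact_force: [-0.5, 0.5, 0.1]
width: 0.0852
```

```bash
python3 -c "
from h import *
im=manip.capture('side');x,y,w,h=290,290,130,130;cv2.imwrite('pics/side22.png',cv2.resize(im[y:y+h,x:x+w],None,fx=4.5,fy=4.5,interpolation=2))
plan([(520,-280,110,97),(442.4,-105.3,110,189.9)],1)
"
```

```text
t 22.07 ee [ 445.4 -386.1  108.7] yaw 4.6 tilt 0.05 q [  9.  39.  39. 103. -31.  49. -22.] F [ 0.2 -0.2  0.5] w 85.4
1 0.03 -0.036 0 0 0 -0.037; 1 0.033 -0.032 -0.001 0 0 -0.036; 1 0.037 -0.028 0 0 0 -0.037; 1 0.04 -0.023 -0.001 0 0 -0.037; 1 0.042 -0.019 0 0 0 -0.036; 1 0.044 -0.014 -0.001 0 0 -0.037; 1 0.046 -0.008 0 0 0 -0.037; 1 0.046 -0.004 0 0 0 -0.036; 1 0.046 0.002 -0.001 0 0 -0.037; 1 0.046 0.008 0 0 0 -0.037
1 0.045 0.012 -0.001 0 0 -0.036; 1 0.043 0.018 0 0 0 -0.037; 1 0.04 0.022 -0.001 0 0 -0.037; 1 0.038 0.027 0 0 0 -0.036; 1 0.061 -0.019 0 0 0 -0.035; 1 0.063 -0.012 0 0 0 -0.034; 1 0.063 -0.005 0 0 0 -0.035; 1 0.064 0.002 0 0 0 -0.034; 1 0.063 0.009 0 0 0 -0.035; 1 0.062 0.015 0 0 0 -0.034
1 0.059 0.022 0 0 0 -0.034; 1 0.057 0.029 0 0 0 -0.035; 1 0.054 0.034 0 0 0 -0.034; 1 0.05 0.04 0 0 0 -0.035; 1 0.045 0.045 0 0 0 -0.034; 1 0.04 0.05 0 0 0 -0.034; 1 0.034 0.053 -0.001 0 0 -0.035; 1 0.029 0.057 0 0 0 -0.034; 1 0.022 0.06 0 0 0 -0.035
```

View pics/side22.png

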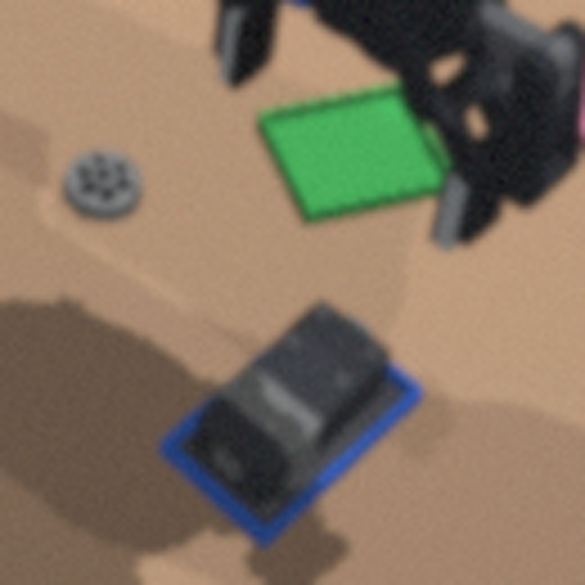

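Motor is down flat in the long blue tray. Next the controller, with the wrist turned to 190°.

{"name": "apply_moves", "arguments": {
  "increments": "1 0.03 -0.036 0 0 0 -0.037; 1 0.033 -0.032 0 0 0 -0.036; 1 0.037 -0.028 0 0 0 -0.037; 1 0.04 -0.023 0 0 0 -0.037; 1 0.042 -0.019 0 0 0 -0.036; 1 0.044 -0.014 0 0 0 -0.037; 1 0.046 -0.008 0 0 0 -0.037; 1 0.046 -0.004 0 0 0 -0.036; 1 0.046 0.002 0 0 0 -0.037; 1 0.046 0.008 0 0 0 -0.037"
}}

```text
time_s: 22.9
ee_pos: [0.4981, -0.3098, 0.1071]
orientation: [[0.327, 0.945, -0.002], [0.945, -0.327, 0.001], [0.0, -0.002, -1.0]]
contact_force: [0.6, -0.9, 0.2]
width: 0.0854
```

{"name": "apply_moves", "arguments": {
  "increments": "1 0.045 0.012 0 0 0 -0.036; 1 0.043 0.018 0 0 0 -0.037; 1 0.04 0.022 0 0 0 -0.037; 1 0.038 0.027 0 0 0 -0.036; 1 0.061 -0.019 0 0 0 -0.035; 1 0.063 -0.012 0 0 0 -0.034; 1 0.063 -0.005 0 0 0 -0.035; 1 0.064 0.002 0 0 0 -0.034; 1 0.063 0.009 0 0 0 -0.035; 1 0.062 0.015 0 0 0 -0.034"
}}

```text
time_s: 23.73
ee_pos: [0.4877, -0.2094, 0.1072]
orientation: [[-0.701, 0.714, -0.002], [0.714, 0.701, 0.001], [0.002, -0.001, -1.0]]
contact_force: [-0.4, -0.2, -1.0]
width: 0.0856
```

{"name": "apply_moves", "arguments": {
  "increments": "1 0.059 0.022 0 0 0 -0.034; 1 0.057 0.029 0 0 0 -0.035; 1 0.054 0.034 0 0 0 -0.034; 1 0.05 0.04 0 0 0 -0.035; 1 0.045 0.045 0 0 0 -0.034; 1 0.04 0.05 0 0 0 -0.034; 1 0.034 0.053 0 0 0 -0.035; 1 0.029 0.057 0 0 0 -0.034; 1 0.022 0.06 0 0 0 -0.035; 1 0 0 0 0 0 0"
}}

```text
time_s: 24.57
ee_pos: [0.4407, -0.1035, 0.1075]
orientation: [[-0.983, -0.181, -0.002], [-0.181, 0.983, 0.001], [0.002, 0.002, -1.0]]
contact_force: [1.1, 0.9, -0.7]
width: 0.0855
```

```bash
python3 -c "
from h import *
for n in ('side','top'): cv2.imwrite(f'pics/{n}23.png',manip.capture(n))
im=cv2.imread('pics/side23.png');x,y,w,h=205,180,100,130;cv2.imwrite('pics/side23c.png',cv2.resize(im[y:y+h,x:x+w],None,fx=4.5,fy=4.5,interpolation=2))
plan([(442.4,-105.3,30,189.9),(442.4,-105.3,-28,189.9,15)],1)
"
```

```text
t 24.67 ee [ 441.8 -105.6  107.8] yaw -170.2 tilt 0.07 q [ 15.  22. -11. 121.   7.  37.  99.] F [ 0.7 -0.3  0. ] w 85.2
1 0 0 0.007 0 0 -0.036; 1 0 0 0.007 0 0 -0.037; 1 0 0 0.007 0 0 -0.036; 1 0 0 0.007 0 0 -0.036; 1 0 0 0.007 0 0 -0.037; 1 0 0 0.007 0 0 -0.036; 1 0 0 0.007 0 0 -0.037; 1 0 0 0.008 0 0 -0.036; 1 0 0 0.007 0 0 -0.036; 1 0 -0.001 0.007 0 0 -0.037
1 -0.001 0 0.007 0 0 -0.036; 1 0 0 0.007 0 0 -0.036; 1 0 0 0.007 0 0 -0.037; 1 0 0 0.007 0 0 -0.036; 1 0 0 0.007 0 0 -0.037; 1 0 0 0.007 0 0 -0.036; 1 0 0 0.007 0 0 -0.036; 1 0 0 0.007 0 0 -0.037; 1 0 0 0.007 0 0 -0.036; 1 0 0 0.007 0 0 -0.036
1 0 0 0.007 0 0 -0.037; 1 0 0 0.008 0 0 -0.036; 1 0 0 0.007 0 0 -0.037; 1 0 0 0.007 0 0 -0.036; 1 0 0 0.007 0 0 -0.036; 1 0 0 0.007 0 0 -0.037; 1 0.001 0 0.007 0 0 -0.036; 1 0 0 0.007 0 0 -0.036; 1 0 0 0.007 0 0 -0.037; 1 0 0 0.007 0 0 -0.036
1 0 0 0.007 0 0 -0.037; 1 0 0 0.007 0 0 -0.036; 1 0 0 0.007 0 0 -0.036; 1 0 0 0.007 0 0 -0.037; 1 0 0 0.007 0 0 -0.036; 1 0 0 0.008 0 0 -0.036; 1 0 0 0.007 0 0 -0.037; 1 0 0 0.007 0 0 -0.036; 1 0 0 0.007 0 0 -0.037; 1 0 0 0.007 0 0 -0.036
1 0 0 0.007 0 0 -0.036; 1 0 0 0.007 0 0 -0.037; 1 0 0.001 0.007 0 0 -0.036; 1 0 0 0.007 0 0 -0.036; 1 0 0 0.007 0 0 -0.037; 1 0 0 0.007 0 0 -0.036; 1 0 0 0.007 0 0 -0.037; 1 0 0 0.007 0 0 -0.036; 1 0 0 0.007 0 0 -0.036; 1 0 0 0.008 0 0 -0.037
1 0 0 0.007 0 0 -0.036; 1 0 0 0.007 0 0 -0.036; 1 0 0 0.007 0 0 -0.037; 1 0 0 0.007 0 0 -0.036; 1 0 0 0.007 0 0 -0.037; 1 0 0 0.072 0 0 0; 1 -0.001 0 0.073 0 0 0; 1 0 0 0.072 0 0 0; 1 0 0 0.073 0 0 0
```

View pics/side23c.png

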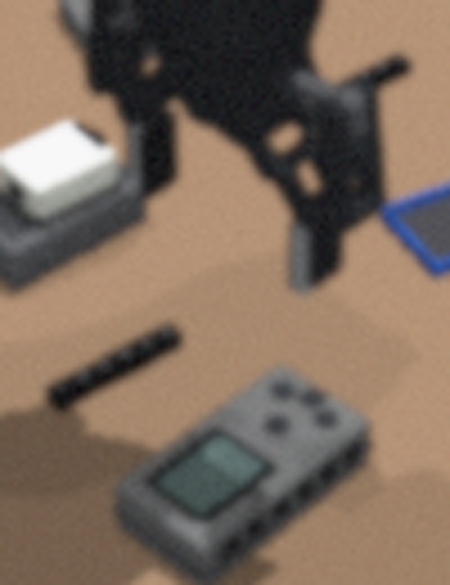

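View pics/top23.png

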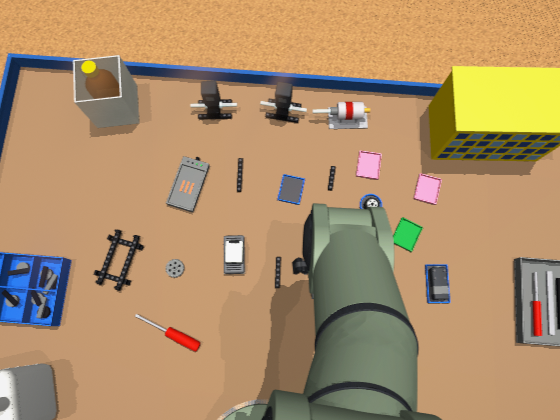

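{"name": "apply_moves", "arguments": {
  "increments": "1 0 0 0.15 0 0 0; 1 0 0 0.15 0 0 0; 1 0 0 0.15 0 0 0; 1 0 0 0.08 0 0 0; 1 0 0 0.07 0 0 0; 1 0 0 0.075 0 0 0; 1 0 0 0 0 0 0; 1 0 0 0 0 0 0"
}}

```text
time_s: 25.33
ee_pos: [0.4416, -0.106, -0.0273]
orientation: [[-0.985, -0.17, -0.002], [-0.17, 0.985, -0.0], [0.002, 0.0, -1.0]]
contact_force: [-0.3, 0.5, 0.6]
width: 0.0852
```

```bash
python3 -c "
from h import *
state()
im=manip.capture('side');x,y,w,h=205,180,100,130;cv2.imwrite('pics/side24.png',cv2.resize(im[y:y+h,x:x+w],None,fx=4.5,fy=4.5,interpolation=2))
"
```

```text
t 25.33 ee [ 441.6 -106.   -27.3] yaw -170.2 tilt 0.11 q [ 11.  38.  -7. 124.  13.  19.  94.] F [-0.3  0.5  0.6] w 85.2
```

View pics/side24.png

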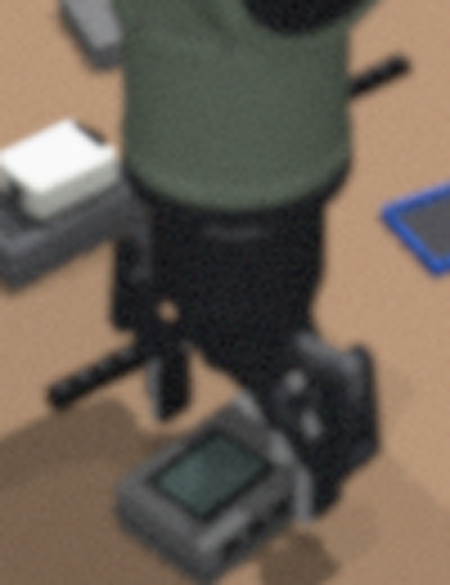

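{"name": "apply_moves", "arguments": {
  "increments": "0.6 0 0 0 0 0 0; 0.5 0 0 0 0 0 0; -1 0 0 0 0 0 0; -1 0 0 0 0 0 0; -1 0 0 0 0 0 0; -1 0 0 0 0 0 0; -1 0 0 0 0 0 0",
  "grip_force": 55
}}

```text
time_s: 25.97
ee_pos: [0.4427, -0.1058, -0.0257]
orientation: [[-0.985, -0.172, 0.001], [-0.172, 0.985, -0.0], [-0.001, -0.001, -1.0]]
contact_force: [-2.8, -0.7, 14.4]
width: 0.0591
```

```bash
python3 -c "
from h import *
state()"
```

```text
t 25.97 ee [ 442.7 -105.8  -25.7] yaw -170.1 tilt 0.09 q [ 11.  38.  -7. 125.  13.  18.  94.] F [-2.8 -0.7 14.4] w 59.1
```

{"name": "apply_moves", "arguments": {
  "increments": "-1 0 0 -0.02 0 0 0; -1 0 0 -0.06 0 0 0; -1 0 0 -0.1 0 0 0; -1 0 0 -0.12 0 0 0; -1 0 0 -0.12 0 0 0; -1 0 0 -0.12 0 0 0; -1 0 0 0 0 0 0; -1 0 0 0 0 0 0"
}}

```text
time_s: 26.63
ee_pos: [0.4428, -0.1058, 0.0825]
orientation: [[-0.985, -0.172, 0.003], [-0.172, 0.985, -0.001], [-0.003, -0.001, -1.0]]
contact_force: [0.3, -0.5, -3.8]
width: 0.0585
```

```bash
python3 -c "
from h import *
im=manip.capture('side');x,y,w,h=205,180,100,130;cv2.imwrite('pics/side25.png',cv2.resize(im[y:y+h,x:x+w],None,fx=4.5,fy=4.5,interpolation=2))
plan([(442,-105,110,-170),(450,150,110,180),(440,330,110,167.6)],-1)
"
```

```text
t 26.68 ee [ 442.1 -105.7   81.5] yaw -170.1 tilt 0.04 q [ 15.  25. -11. 122.   9.  34.  97.] F [-0.   0.5 -3.4] w 58.7
-1 0 0.003 -0.143 0 0 0; -1 -0.033 0.156 0 0 0 0.007; -1 -0.029 0.157 0 0 0 0.007; -1 -0.025 0.158 0 0 0 0.006; -1 -0.023 0.157 0 0 0 0.007; -1 -0.019 0.159 0 0 0 0.007; -1 -0.015 0.158 0 0 0 0.007; -1 -0.012 0.159 0 0 0 0.007; -1 -0.009 0.16 0 0 0 0.007; -1 0.01 0.18 0 0 0 0.014
-1 0.018 0.179 0 0 0 0.014; -1 0.025 0.179 0 0 0 0.014; -1 0.034 0.177 0 0 0 0.013; -1 0.041 0.175 0 0 0 0.014
```

View pics/side25.png

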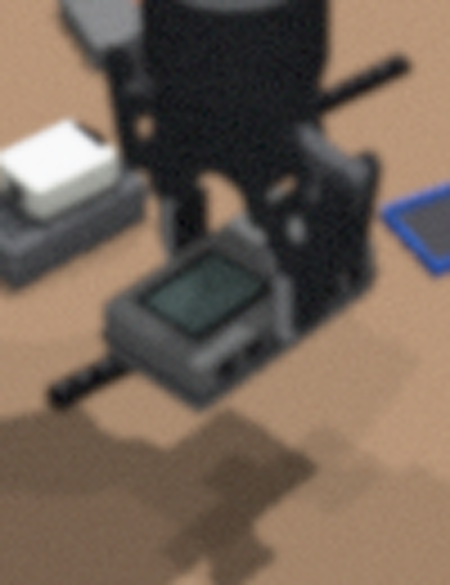

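{"name": "apply_moves", "arguments": {
  "increments": "-1 0 0.003 -0.143 0 0 0; -1 -0.033 0.156 0 0 0 0.007; -1 -0.029 0.157 0 0 0 0.007; -1 -0.025 0.158 0 0 0 0.007; -1 -0.023 0.157 0 0 0 0.007; -1 -0.019 0.159 0 0 0 0.007; -1 -0.015 0.158 0 0 0 0.007; -1 -0.012 0.159 0 0 0 0.007; -1 -0.009 0.16 0 0 0 0.007; -1 0 0 0 0 0 0"
}}

```text
time_s: 27.52
ee_pos: [0.4497, 0.1565, 0.1088]
orientation: [[-1.0, -0.003, -0.001], [-0.003, 1.0, 0.002], [0.001, 0.002, -1.0]]
contact_force: [-1.3, 1.4, -4.1]
width: 0.0586
```

Run:
```python
from h import *
state()
def z(im,u,v,w,h,k):
    im=cv2.resize(im[v:v+h,u:u+w],None,fx=k,fy=k,interpolation=cv2.INTER_CUBIC)
    for i in range(0,w,10): cv2.putText(im,str(u+i),(i*k,10),0,.4,(0,0,255))
    for i in range(0,h,10): cv2.putText(im,str(v+i),(0,i*k+4),0,.4,(0,0,255))
    return im
cv2.imwrite("pics/st_top.png",z(cv2.imread("pics/top0.png"),90,225,60,70,8))
cv2.imwrite("pics/st_side.png",z(cv2.imread("pics/side0.png"),115,155,75,50,10))
S=cv2.imread("pics/side0.png");V=S.max(2);print(rect("side",((V<75)).astype(np.uint8)*255,.02,(118,160,68,40)))
c=np.array([.4376,.3867]);a=np.radians(-12.4);ex=np.array([np.cos(a),np.sin(a)]);ey=np.array([-ex[1],ex[0]])
for sx,sy in((1,1),(1,-1),(-1,-1),(-1,1)):
    p=np.r_[c+ex*sx*.07+ey*sy*.0445,.02];print(sx,sy,(proj("top",p)-[90,225]+.5)*8,(proj("side",p)-[115,155]+.5)*10)
```

```text
t 27.52 ee [449.7 156.5 108.8] yaw -179.8 tilt 0.14 q [-17.  24. -12. 118.   8.  39.  56.] F [-1.3  1.4 -4.1] w 58.6
[438.3 380.7 134.6 115.2 -12.1]
1 1 [178.98755594  22.00217225] [571.15609944 122.65438361]
1 -1 [450.07646371 105.1451239 ] [658.44148267 280.11196532]
-1 -1 [286.01028363 546.94193482] [134.96608938 401.15666107]
-1 1 [  8.9285721  459.33933546] [ 70.1689986  231.79239986]
```

View pics/st_top.png

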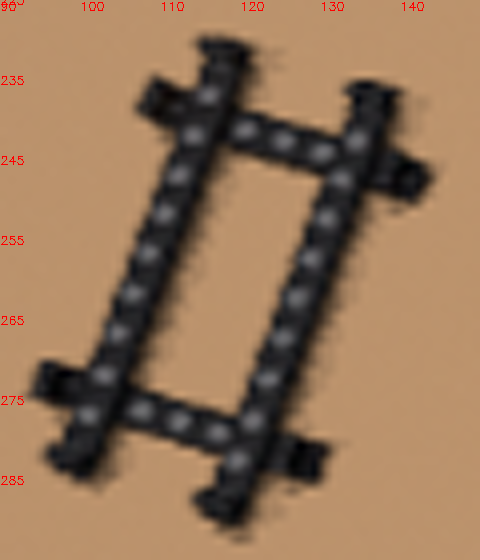

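View pics/st_side.png

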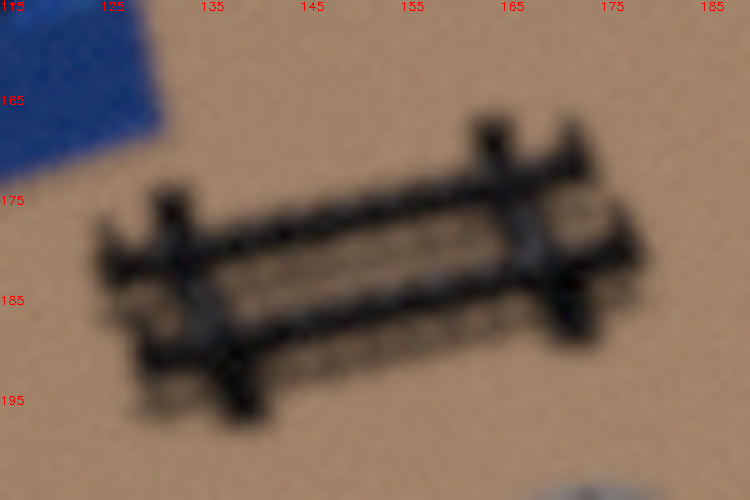

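Run:
```python
from h import *
print(ray("top",(117.37,259.25),.02)*1000,ray("side",(151.15,180.35),.02)*1000)
P=[ray("top",(90+x/8-.44,225+y/8-.44),.02)*1000 for x,y in((208,95),(88,415),(357,140),(237,460))]
for i,j in((1,0),(3,2),(2,0)): d=P[j]-P[i];print(np.hypot(*d),np.degrees(np.arctan2(d[1],d[0])))
plan([(450,150,110,180),(438.6,385.5,110,167.6)],-1)
```

```text
[438.13961883 389.45772514] [437.85963388 384.84422361]
101.95799491067862 -11.855636136467092
101.67677765826573 -12.35165297617572
48.696552834353355 77.90142106896677
t 27.52 ee [449.7 156.5 108.8] yaw -179.8 tilt 0.14 q [-17.  24. -12. 118.   8.  39.  56.] F [-1.3  1.4 -4.1] w 58.6
-1 -0.002 -0.032 -0.006 0.001 0 0.001; -1 0.009 0.168 0 0 0 0.01; -1 0.013 0.168 0 0 0 0.01; -1 0.019 0.167 0 0 0 0.009; -1 0.023 0.167 0 0 0 0.01; -1 0.029 0.166 -0.001 0 0 0.01; -1 0.034 0.165 0 0 0 0.01; -1 0.039 0.164 0 0 0 0.01
```

Run:
```python
from h import *
plan([(438.3,387,110,167.7),(438.3,387,50,167.7)],-1)
```

```text
t 27.52 ee [449.7 156.5 108.8] yaw -179.8 tilt 0.14 q [-17.  24. -12. 118.   8.  39.  56.] F [-1.3  1.4 -4.1] w 58.6
-1 0.008 0.165 0 0.001 0 0.01; -1 0.012 0.164 -0.001 0 0 0.01; -1 0.018 0.164 -0.001 0 0 0.01; -1 0.024 0.163 -0.001 0 0 0.01; -1 0.028 0.163 -0.001 0 0 0.009; -1 0.033 0.161 -0.001 0 0 0.01; -1 0.037 0.161 -0.001 0 0 0.01; -1 0 0 0.15 0 0 0; -1 0 0 0.15 0 0 0
```

{"name": "apply_moves", "arguments": {
  "increments": "-1 0.008 0.165 0 0 0 0.01; -1 0.012 0.164 0 0 0 0.01; -1 0.018 0.164 0 0 0 0.01; -1 0.024 0.163 0 0 0 0.01; -1 0.028 0.163 0 0 0 0.009; -1 0.033 0.161 0 0 0 0.01; -1 0.037 0.161 0 0 0 0.01; -1 0 0 0.15 0 0 0; -1 0 0 0.15 0 0 0; -1 0 0 0 0 0 0"
}}

```text
time_s: 28.35
ee_pos: [0.4373, 0.3784, 0.0439]
orientation: [[-0.976, 0.216, -0.006], [0.216, 0.976, -0.006], [0.005, -0.008, -1.0]]
contact_force: [-1.4, -2.2, -3.2]
width: 0.0586
```

{"name": "apply_moves", "arguments": {
  "increments": "-1 0 0 0 0 0 0; -1 0 0 0 0 0 0"
}}

```text
time_s: 28.52
ee_pos: [0.4407, 0.3806, 0.0505]
orientation: [[-0.976, 0.218, 0.0], [0.218, 0.976, -0.0], [-0.0, -0.0, -1.0]]
contact_force: [-0.7, -0.3, -2.3]
width: 0.0586
```

Run:
```python
from h import *
im=manip.capture('side');x,y,w,h=105,110,100,110;cv2.imwrite('pics/side26.png',cv2.resize(im[y:y+h,x:x+w],None,fx=5.4,fy=5.4,interpolation=2))
plan([(438.3,387,3,167.7)],-1)
```

```text
t 28.57 ee [441.1 380.9  51.1] yaw 167.4 tilt 0.07 q [-41.  37.  -8. 104.   8.  39.  24.] F [-0.3 -0.2 -2.8] w 58.5
-1 0.01 0.013 0.12 0 0 -0.001; -1 0.01 0.013 0.121 0 0 -0.001
```

View pics/side26.png

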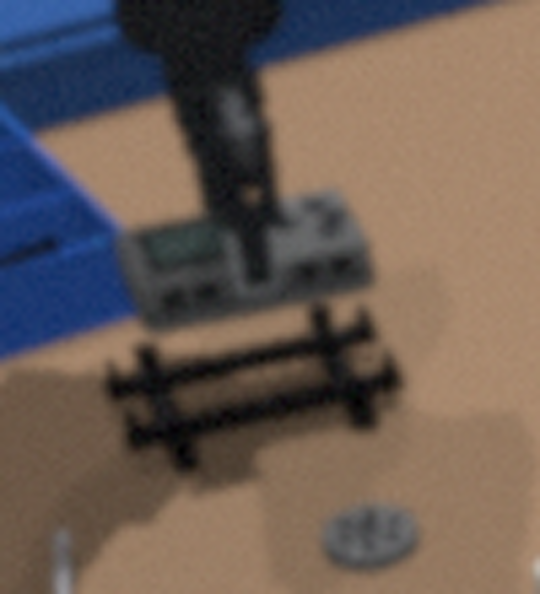

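{"name": "apply_moves", "arguments": {
  "increments": "-1 0.01 0.013 0.05 0 0 0; -1 0.01 0.013 0.08 0 0 0; -1 0 0 0.08 0 0 0; -1 0 0 0 0 0 0; -1 0 0 0 0 0 0"
}}

```text
time_s: 28.98
ee_pos: [0.4375, 0.3867, 0.0079]
orientation: [[-0.976, 0.217, -0.0], [0.217, 0.976, -0.0], [0.0, -0.0, -1.0]]
contact_force: [-0.7, 0.6, -2.8]
width: 0.0586
```

Run:
```python
from h import *
im=manip.capture('side');x,y,w,h=105,120,100,90;cv2.imwrite('pics/side27.png',cv2.resize(im[y:y+h,x:x+w],None,fx=7,fy=7,interpolation=2))
plan([(438.3,387,-4,167.7,5)],-1)
```

```text
t 29.03 ee [437.9 387.    8.6] yaw 167.4 tilt 0.04 q [-42.  41.  -8. 105.   9.  35.  23.] F [-0.3 -0.5 -2.9] w 58.4
-1 -0.001 0 0.021 0 0 0; -1 0 0 0.021 0 0 -0.001; -1 -0.001 0 0.021 0 0 0
```

View pics/side27.png

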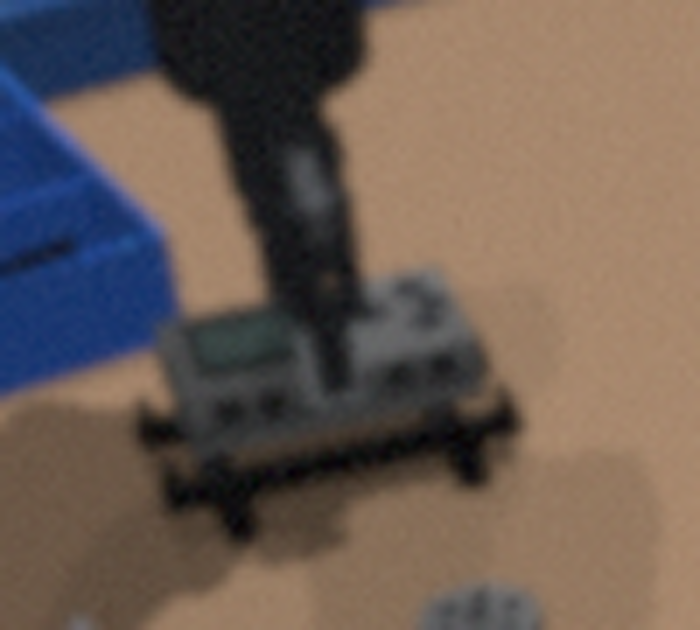

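{"name": "apply_moves", "arguments": {
  "increments": "-1 0 0 0.022 0 0 0; -1 0 0 0.022 0 0 0; -1 0 0 0.015 0 0 0; -1 0 0 0 0 0 0; -1 0 0 0 0 0 0"
}}

```text
time_s: 29.45
ee_pos: [0.4376, 0.3867, -0.004]
orientation: [[-0.976, 0.217, -0.0], [0.217, 0.976, -0.0], [0.0, -0.0, -1.0]]
contact_force: [0.5, -0.1, -3.1]
width: 0.0587
```

{"name": "apply_moves", "arguments": {
  "increments": "-1 0 0 0.007 0 0 0; -1 0 0 0 0 0 0; -1 0 0 0 0 0 0"
}}

```text
time_s: 29.7
ee_pos: [0.4376, 0.3868, -0.0053]
orientation: [[-0.976, 0.217, 0.0], [0.217, 0.976, -0.0], [-0.0, -0.0, -1.0]]
contact_force: [-0.2, 0.1, -3.0]
width: 0.0585
```

{"name": "apply_moves", "arguments": {
  "increments": "-1 0 0 0.005 0 0 0; -1 0 0 0 0 0 0; -1 0 0 0 0 0 0"
}}

```text
time_s: 29.95
ee_pos: [0.4377, 0.3869, -0.0055]
orientation: [[-0.976, 0.217, 0.0], [0.217, 0.976, 0.0], [-0.0, 0.0, -1.0]]
contact_force: [-3.3, -3.9, 11.0]
width: 0.0589
```

{"name": "apply_moves", "arguments": {
  "increments": "-1 0 0 -0.004 0 0 0; 0.6 0 0 0 0 0 0; 0.7 0 0 0 0 0 0; 0.7 0 0 0 0 0 0; 0.7 0 0 -0.05 0 0 0; 0.8 0 0 -0.15 0 0 0; 1 0 0 -0.17 0 0 0; 1 0 0 -0.17 0 0 0; 1 0 0 0 0 0 0; 1 0 0 0 0 0 0"
}}

```text
time_s: 30.78
ee_pos: [0.4385, 0.3876, 0.1051]
orientation: [[-0.976, 0.217, 0.003], [0.217, 0.976, 0.003], [-0.002, 0.003, -1.0]]
contact_force: [0.2, 0.3, -0.4]
width: 0.0858
```

Run:
```python
from h import *
im=manip.capture('side');x,y,w,h=105,130,150,110;cv2.imwrite('pics/side28.png',cv2.resize(im[y:y+h,x:x+w],None,fx=5,fy=5,interpolation=2))
plan([(475.3,105.8,110,184.9-360)],1)
```

```text
t 30.83 ee [437.9 387.  103.6] yaw 167.4 tilt 0.09 q [-41.  33.  -9. 102.   7.  45.  24.] F [ 0.5  0.5 -0.8] w 85.3
1 -0.061 -0.166 -0.004 0 0 -0.012; 1 -0.055 -0.169 -0.004 0 0 -0.012; 1 -0.048 -0.171 -0.005 0 0 -0.012; 1 -0.042 -0.172 -0.004 0 0 -0.012; 1 -0.035 -0.174 -0.004 0 0 -0.013; 1 -0.028 -0.175 -0.004 0 0 -0.012; 1 -0.022 -0.176 -0.004 0 0 -0.012; 1 -0.015 -0.176 -0.004 0 0 -0.012
```

View pics/side28.png

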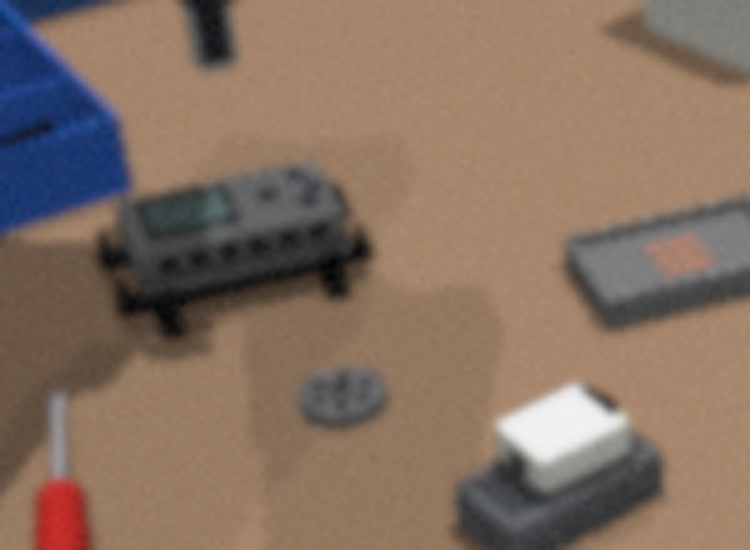

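{"name": "apply_moves", "arguments": {
  "increments": "1 -0.061 -0.166 0 0 0 -0.012; 1 -0.055 -0.169 0 0 0 -0.012; 1 -0.048 -0.171 0 0 0 -0.012; 1 -0.042 -0.172 0 0 0 -0.012; 1 -0.035 -0.174 0 0 0 -0.013; 1 -0.028 -0.175 0 0 0 -0.012; 1 -0.022 -0.176 0 0 0 -0.012; 1 -0.015 -0.176 0 0 0 -0.012; 1 0 0 0.12 0 0 0; 1 0 0 0 0 0 0"
}}

```text
time_s: 31.67
ee_pos: [0.4735, 0.1028, 0.0756]
orientation: [[-0.997, -0.082, -0.004], [-0.082, 0.997, -0.002], [0.004, -0.001, -1.0]]
contact_force: [-1.3, 0.6, -1.6]
width: 0.0855
```

{"name": "apply_moves", "arguments": {
  "increments": "1 0 0 0 0 0 0; 1 0 0 0 0 0 0"
}}

```text
time_s: 31.83
ee_pos: [0.4747, 0.1067, 0.0787]
orientation: [[-0.996, -0.087, -0.001], [-0.087, 0.996, 0.0], [0.001, 0.0, -1.0]]
contact_force: [0.4, 0.8, 1.6]
width: 0.0851
```

Run:
```python
from h import *
im=manip.capture('side');x,y,w,h=165,150,100,110;cv2.imwrite('pics/side29.png',cv2.resize(im[y:y+h,x:x+w],None,fx=5.4,fy=5.4,interpolation=2))
plan([(477,105.9,2.5,-175.1,25)],1)
```

```text
t 31.88 ee [475.  106.9  79. ] yaw -175.0 tilt 0.02 q [-10.  28. -13. 117.  10.  36.  66.] F [ 0.6 -0.2  0. ] w 85.3
1 -0.002 -0.002 0.096 0 0 0; 1 -0.003 -0.001 0.095 0 0 0; 1 -0.002 -0.002 0.096 0 0 0; 1 -0.002 -0.001 0.095 0 0 0.001
```

View pics/side29.png

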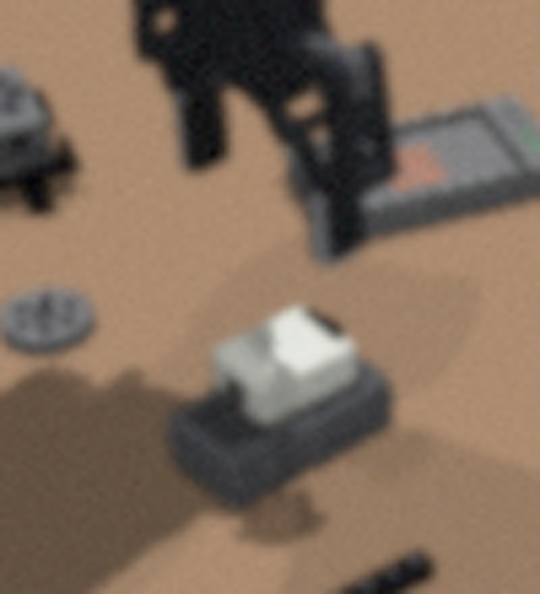

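{"name": "apply_moves", "arguments": {
  "increments": "1 -0.002 -0.002 0.1 0 0 0; 1 -0.002 -0.002 0.1 0 0 0; 1 -0.002 -0.001 0.09 0 0 0; 1 -0.002 -0.001 0.09 0 0 0; 1 0 0 0 0 0 0; 0.3 0 0 0 0 0 0; 0.1 0 0 0 0 0 0; 0 0 0 0 0 0 0"
}}

```text
time_s: 32.55
ee_pos: [0.4774, 0.1051, 0.0037]
orientation: [[-0.996, -0.086, 0.002], [-0.086, 0.996, 0.0], [-0.002, 0.0, -1.0]]
contact_force: [1.1, 0.4, -0.7]
width: 0.0516
```

Run:
```python
from h import *
state()
im=manip.capture('side');x,y,w,h=165,150,100,110;cv2.imwrite('pics/side30.png',cv2.resize(im[y:y+h,x:x+w],None,fx=5.4,fy=5.4,interpolation=2))
```

```text
t 32.55 ee [477.4 105.1   3.7] yaw -175.1 tilt 0.10 q [-12.  36. -10. 119.  13.  26.  63.] F [ 1.1  0.4 -0.7] w 51.6
```

View pics/side30.png

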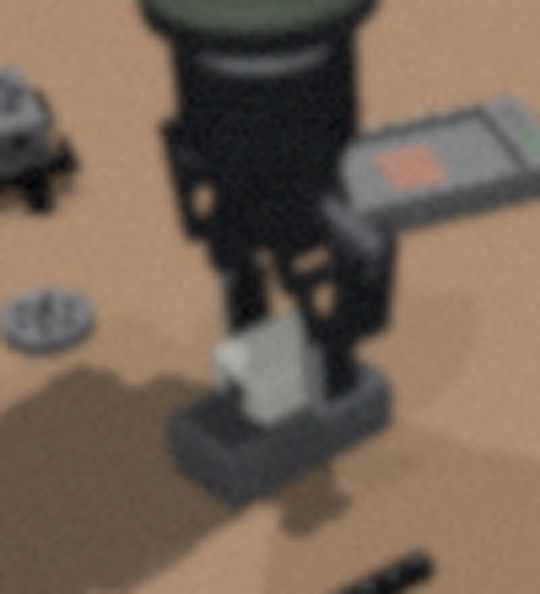

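The pads grip nearer the sensor's far end than intended, so I'll shift 6 mm along its length before closing.

{"name": "apply_moves", "arguments": {
  "increments": "0 0.03 0 0 0 0 0; 0 0 0 0 0 0 0; -1 0 0 0 0 0 0; -1 0 0 0 0 0 0; -1 0 0 0 0 0 0; -1 0 0 0 0 0 0",
  "grip_force": 25
}}

```text
time_s: 33.1
ee_pos: [0.4702, 0.104, 0.003]
orientation: [[-0.996, -0.086, -0.001], [-0.086, 0.996, -0.0], [0.001, -0.0, -1.0]]
contact_force: [-7.0, -0.8, 15.2]
width: 0.0393
```

Run:
```python
from h import *
state()
```

```text
t 33.10 ee [470.2 104.    3. ] yaw -175.1 tilt 0.04 q [-12.  35. -10. 120.  13.  25.  63.] F [-7.  -0.8 15.2] w 39.3
```

{"name": "apply_moves", "arguments": {
  "increments": "-1 0 0 -0.02 0 0 0; -1 0 0 -0.08 0 0 0; -1 0 0 -0.12 0 0 0; -1 0 0 -0.15 0 0 0; -1 0 0 -0.15 0 0 0; -1 0 0 0 0 0 0; -1 0 0 0 0 0 0"
}}

```text
time_s: 33.68
ee_pos: [0.4716, 0.1041, 0.108]
orientation: [[-0.996, -0.085, 0.003], [-0.085, 0.996, 0.001], [-0.003, 0.0, -1.0]]
contact_force: [-0.0, -0.3, -1.1]
width: 0.0399
```

Run:
```python
from h import *
state()
im=manip.capture('side');x,y,w,h=165,140,110,120;cv2.imwrite('pics/side31.png',cv2.resize(im[y:y+h,x:x+w],None,fx=5,fy=5,interpolation=2))
```

```text
t 33.68 ee [471.6 104.1 108. ] yaw -175.1 tilt 0.18 q [ -9.  25. -14. 117.   9.  39.  67.] F [-0.  -0.3 -1.1] w 39.9
```

View pics/side31.png

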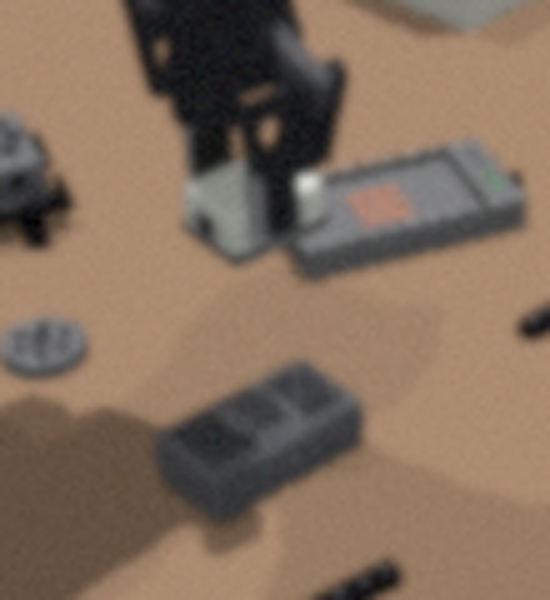

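Run:
```python
from h import *
plan([(645.9,-15.9,105,171.1),(645.9,-15.9,30,171.1)],-1)
```

```text
t 33.73 ee [470.9 103.9 106.8] yaw -175.1 tilt 0.06 q [ -9.  25. -14. 117.   9.  39.  67.] F [ 0.3 -0.  -1.5] w 39.5
-1 -0.137 -0.112 0.002 0 0 0.013; -1 -0.141 -0.106 0.001 0 0 0.013; -1 -0.145 -0.101 0.002 0 0 0.012; -1 -0.15 -0.095 0.002 0 0 0.013; -1 -0.152 -0.088 0.001 0 0 0.013; -1 -0.157 -0.083 0.002 0 0 0.013; -1 0 0 0.125 0 0 0; -1 0 0 0.125 0 0 0; -1 0.001 0 0.125 0 0 0
```

{"name": "apply_moves", "arguments": {
  "increments": "-1 -0.137 -0.112 0 0 0 0.013; -1 -0.141 -0.106 0 0 0 0.013; -1 -0.145 -0.101 0 0 0 0.012; -1 -0.15 -0.095 0 0 0 0.013; -1 -0.152 -0.088 0 0 0 0.013; -1 -0.157 -0.083 0 0 0 0.013; -1 0 0 0.125 0 0 0; -1 0 0 0.125 0 0 0; -1 0 0 0.125 0 0 0; -1 0 0 0 0 0 0"
}}

```text
time_s: 34.57
ee_pos: [0.6421, -0.0158, 0.0255]
orientation: [[-0.988, 0.155, -0.009], [0.155, 0.988, -0.0], [0.008, -0.002, -1.0]]
contact_force: [0.2, 0.4, 0.5]
width: 0.0393
```

{"name": "apply_moves", "arguments": {
  "increments": "-1 0 0 0 0 0 0; -1 0 0 0 0 0 0"
}}

```text
time_s: 34.73
ee_pos: [0.6461, -0.0157, 0.0321]
orientation: [[-0.988, 0.155, 0.0], [0.155, 0.988, -0.0], [-0.0, -0.0, -1.0]]
contact_force: [0.6, -0.4, 0.3]
width: 0.0397
```

Run:
```python
from h import *
im=manip.capture('side');x,y,w,h=255,150,100,110;cv2.imwrite('pics/side32.png',cv2.resize(im[y:y+h,x:x+w],None,fx=5.4,fy=5.4,interpolation=2))
plan([(645.9,-15.9,-16,171.1,20)],-1)
```

```text
t 34.78 ee [646.5 -15.7  32.7] yaw 171.1 tilt 0.08 q [ 1. 43. -8. 95.  8. 43. 71.] F [ 0.7 -0.7 -0.3] w 39.4
-1 0.001 -0.001 0.081 0 0 0; -1 0.001 0 0.081 0 0 0; -1 0.001 -0.001 0.082 0 0 0
```

View pics/side32.png

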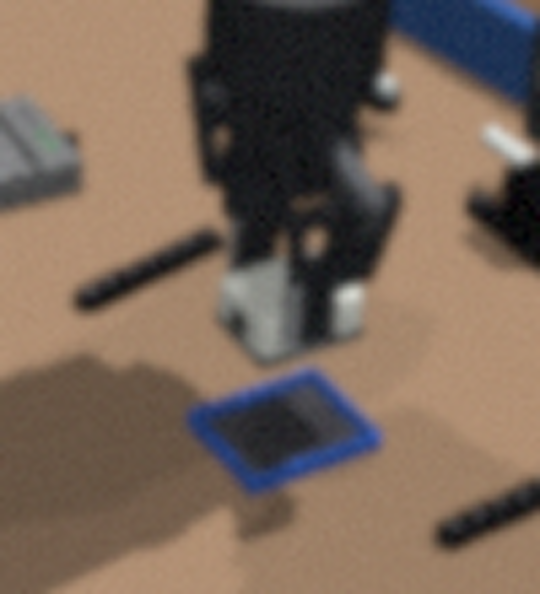

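Run:
```python
from h import *
for z in(.0597,.0877,.0025,.009):print(z,(proj('side',(.6518,-.0168,z))-[255,150]+.5)*5.4)
```

```text
0.0597 [285.34953272 335.23310532]
0.0877 [288.70609556 283.44554763]
0.0025 [278.80106632 436.26773467]
0.009 [279.52521815 425.0949794 ]
```

{"name": "apply_moves", "arguments": {
  "increments": "-1 0 0 0.08 0 0 0; -1 0 0 0.08 0 0 0; -1 0 0 0.08 0 0 0; -1 0 0 0 0 0 0; -1 0 0 0 0 0 0"
}}

```text
time_s: 35.2
ee_pos: [0.6461, -0.0157, -0.0156]
orientation: [[-0.988, 0.155, 0.0], [0.155, 0.988, -0.0], [-0.0, -0.0, -1.0]]
contact_force: [0.4, 0.6, -0.7]
width: 0.0392
```

Run:
```python
from h import *
state()
im=manip.capture('side');x,y,w,h=255,170,90,90;cv2.imwrite('pics/side33.png',cv2.resize(im[y:y+h,x:x+w],None,fx=6.6,fy=6.6,interpolation=2))
```

```text
t 35.20 ee [646.1 -15.7 -15.6] yaw 171.1 tilt 0.02 q [ 1. 47. -7. 95.  8. 38. 70.] F [ 0.4  0.6 -0.7] w 39.2
```

View pics/side33.png

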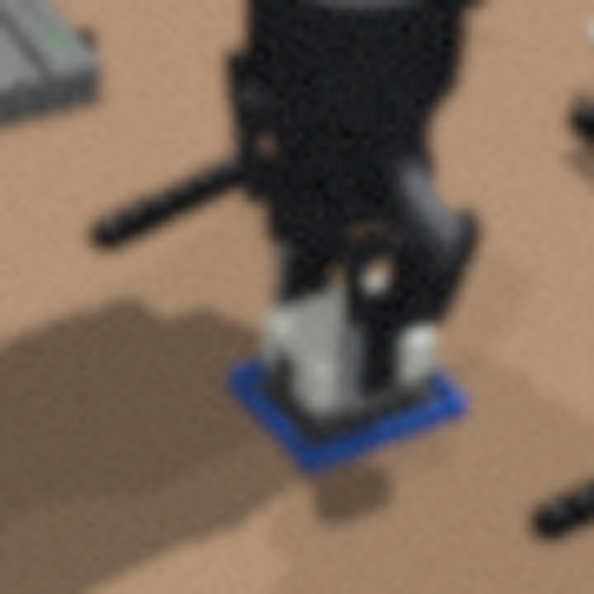

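{"name": "apply_moves", "arguments": {
  "increments": "-1 0 0 0.03 0 0 0; -1 0 0 0.008 0 0 0; -1 0 0 0 0 0 0; -1 0 0 0 0 0 0"
}}

```text
time_s: 35.58
ee_pos: [0.6459, -0.0158, -0.0238]
orientation: [[-0.988, 0.156, 0.0], [0.156, 0.988, -0.0], [-0.0, -0.0, -1.0]]
contact_force: [-0.8, -0.3, -1.1]
width: 0.0395
```

{"name": "apply_moves", "arguments": {
  "increments": "-1 0 0 0.006 0 0 0; -1 0 0 0 0 0 0; -1 0 0 0 0 0 0"
}}

```text
time_s: 35.83
ee_pos: [0.6462, -0.0158, -0.0244]
orientation: [[-0.988, 0.156, 0.001], [0.156, 0.988, -0.0], [-0.001, 0.0, -1.0]]
contact_force: [-4.5, 0.0, 12.6]
width: 0.0396
```

{"name": "apply_moves", "arguments": {
  "increments": "-1 0 0 0.005 0 0 0; -1 0 0 0 0 0 0; -1 0 0 0 0 0 0"
}}

```text
time_s: 36.08
ee_pos: [0.6462, -0.0158, -0.0244]
orientation: [[-0.988, 0.156, 0.001], [0.156, 0.988, -0.0], [-0.001, -0.0, -1.0]]
contact_force: [-10.9, -0.2, 29.2]
width: 0.0395
```

Contact at -24.4 mm, as predicted. Release.

{"name": "apply_moves", "arguments": {
  "increments": "-1 0 0 -0.008 0 0 0; 0.2 0 0 0 0 0 0; 0.3 0 0 0 0 0 0; 0.3 0 0 0 0 0 0; 0.3 0 0 -0.05 0 0 0; 0.5 0 0 -0.15 0 0 0; 1 0 0 -0.17 0 0 0; 1 0 0 -0.17 0 0 0; 1 0 0 -0.11 0 0 0; 1 0 0 0 0 0 0"
}}

```text
time_s: 36.92
ee_pos: [0.6484, -0.0158, 0.111]
orientation: [[-0.988, 0.156, 0.007], [0.156, 0.988, 0.0], [-0.007, 0.001, -1.0]]
contact_force: [0.2, -0.1, 0.8]
width: 0.0856
```

Run:
```python
from h import *
im=manip.capture('side');x,y,w,h=175,170,170,110;cv2.imwrite('pics/side34.png',cv2.resize(im[y:y+h,x:x+w],None,fx=4.5,fy=4.5,interpolation=2))
im=manip.capture('top');cv2.imwrite('pics/top34.png',im)
plan([(466.2,108.9,105,-174.5)],1)
```

```text
t 37.02 ee [646.3 -15.8 106.6] yaw 171.0 tilt 0.10 q [ 2. 37. -8. 92.  6. 51. 72.] F [-0.5 -1.4 -1.1] w 85.3
1 0.141 0.068 0.001 0 0.001 -0.011; 1 0.138 0.073 0.001 0 0 -0.012; 1 0.136 0.078 0.002 0 0 -0.011; 1 0.133 0.082 0.001 0 0 -0.012; 1 0.13 0.088 0.001 0 0 -0.011; 1 0.126 0.092 0.002 0 0 -0.012; 1 0.123 0.097 0.001 0 0 -0.011
```

View pics/side34.png

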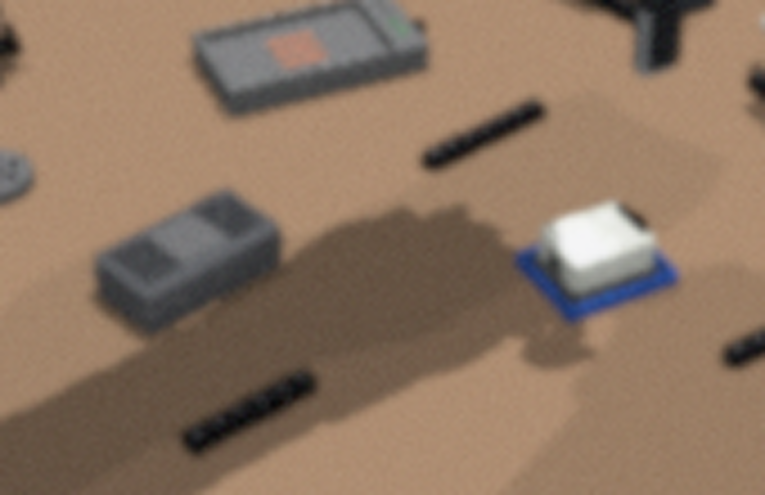

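View pics/top34.png

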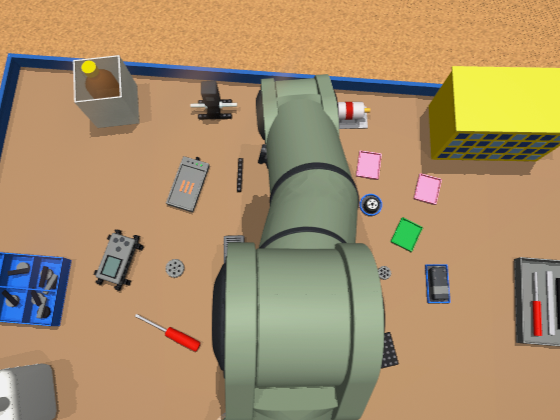

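{"name": "apply_moves", "arguments": {
  "increments": "1 0.141 0.068 0 0 0 -0.011; 1 0.138 0.073 0 0 0 -0.012; 1 0.136 0.078 0 0 0 -0.011; 1 0.133 0.082 0 0 0 -0.012; 1 0.13 0.088 0 0 0 -0.011; 1 0.126 0.092 0 0 0 -0.012; 1 0.123 0.097 0 0 0 -0.011; 1 0 0 0.15 0 0 0; 1 0 0 0.15 0 0 0; 1 0 0 0 0 0 0"
}}

```text
time_s: 37.85
ee_pos: [0.4626, 0.1085, 0.0411]
orientation: [[-0.995, -0.096, -0.007], [-0.096, 0.995, -0.002], [0.007, -0.001, -1.0]]
contact_force: [-2.7, -0.5, -0.7]
width: 0.0854
```

{"name": "apply_moves", "arguments": {
  "increments": "1 0 0 0 0 0 0; 1 0 0 0 0 0 0"
}}

```text
time_s: 38.02
ee_pos: [0.4659, 0.1089, 0.0459]
orientation: [[-0.996, -0.095, -0.0], [-0.095, 0.996, -0.0], [0.0, -0.0, -1.0]]
contact_force: [1.2, -0.1, 0.8]
width: 0.0855
```

Run:
```python
from h import *
im=manip.capture('side');x,y,w,h=165,150,100,110;cv2.imwrite('pics/side35.png',cv2.resize(im[y:y+h,x:x+w],None,fx=5.4,fy=5.4,interpolation=2))
plan([(466.2,108.9,-28,-174.5,20)],1)
```

```text
t 38.07 ee [466.4 109.   46.3] yaw -174.6 tilt 0.05 q [-11.  31. -12. 120.  12.  31.  64.] F [0.3 0.8 0.7] w 85.3
1 0 0 0.093 0 0 0; 1 0.001 0 0.093 0 0 0; 1 0 0 0.093 0 0 0; 1 0 0 0.093 0 0 0
```

View pics/side35.png

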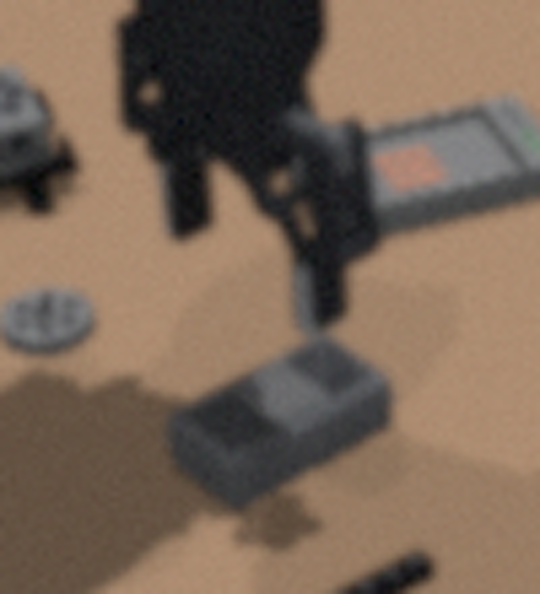

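{"name": "apply_moves", "arguments": {
  "increments": "1 0 0 0.093 0 0 0; 1 0 0 0.093 0 0 0; 1 0 0 0.093 0 0 0; 1 0 0 0.093 0 0 0; 1 0 0 0 0 0 0; 0.5 0 0 0 0 0 0; 0.4 0 0 0 0 0 0; 0.4 0 0 0 0 0 0"
}}

```text
time_s: 38.73
ee_pos: [0.4667, 0.1092, -0.0277]
orientation: [[-0.996, -0.095, 0.002], [-0.095, 0.996, 0.001], [-0.002, 0.0, -1.0]]
contact_force: [-0.0, -0.2, 0.7]
width: 0.06
```

{"name": "apply_moves", "arguments": {
  "increments": "-1 0 0 0 0 0 0; -1 0 0 0 0 0 0; -1 0 0 0 0 0 0; -1 0 0 0 0 0 0; -1 0 0 0 0 0 0",
  "grip_force": 50
}}

```text
time_s: 39.15
ee_pos: [0.4665, 0.1091, -0.0278]
orientation: [[-0.995, -0.095, 0.002], [-0.095, 0.995, 0.0], [-0.002, 0.0, -1.0]]
contact_force: [-2.3, -1.3, 18.2]
width: 0.0494
```

Run:
```python
from h import *
state()
```

```text
t 39.15 ee [466.5 109.1 -27.8] yaw -174.5 tilt 0.10 q [-14.  39.  -8. 121.  15.  21.  61.] F [-2.3 -1.3 18.2] w 49.4
```

{"name": "apply_moves", "arguments": {
  "increments": "-1 0 0 -0.02 0 0 0; -1 0 0 -0.06 0 0 0; -1 0 0 -0.12 0 0 0; -1 0 0 -0.15 0 0 0; -1 0 0 -0.15 0 0 0; -1 0 0 -0.1 0 0 0; -1 0 0 0 0 0 0; -1 0 0 0 0 0 0"
}}

```text
time_s: 39.82
ee_pos: [0.4664, 0.109, 0.0921]
orientation: [[-0.996, -0.095, 0.003], [-0.095, 0.996, 0.001], [-0.003, 0.0, -1.0]]
contact_force: [-0.2, 0.3, -2.6]
width: 0.0488
```

Run:
```python
from h import *
im=manip.capture('side');x,y,w,h=165,140,100,120;cv2.imwrite('pics/side36.png',cv2.resize(im[y:y+h,x:x+w],None,fx=5,fy=5,interpolation=2))
state()
```

```text
t 39.87 ee [465.7 108.8  91.1] yaw -174.6 tilt 0.03 q [-10.  26. -14. 118.  10.  37.  65.] F [ 0.5 -0.9 -2.9] w 48.7
```

View pics/side36.png

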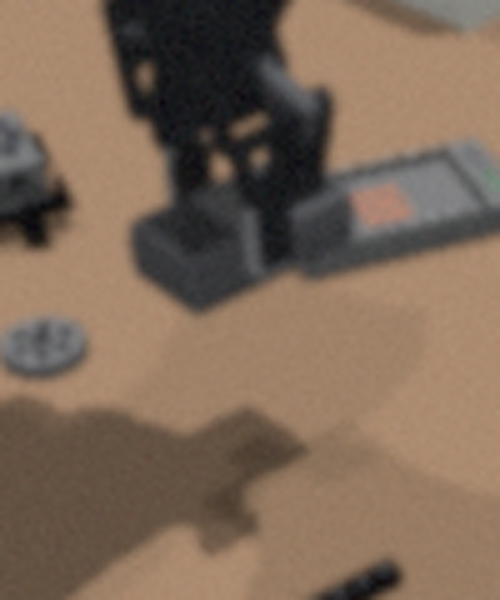

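Run:
```python
from h import *
plan([(629.4,246.2,92,167.6),(629.4,246.2,40,167.6)],-1)
```

```text
t 39.87 ee [465.7 108.8  91.1] yaw -174.6 tilt 0.03 q [-10.  26. -14. 118.  10.  37.  65.] F [ 0.5 -0.9 -2.9] w 48.7
-1 -0.147 0.101 -0.001 0 0 0.017; -1 -0.141 0.109 0 0 0 0.016; -1 -0.135 0.115 -0.001 0 0 0.017; -1 -0.129 0.123 -0.001 0 0 0.016; -1 -0.123 0.129 0 0 0 0.017; -1 -0.115 0.136 -0.001 0 0 0.016; -1 0 0 0.13 0 0 0; -1 0 0 0.13 0 0 0
```

{"name": "apply_moves", "arguments": {
  "increments": "-1 -0.147 0.101 0 0 0 0.017; -1 -0.141 0.109 0 0 0 0.016; -1 -0.135 0.115 0 0 0 0.017; -1 -0.129 0.123 0 0 0 0.016; -1 -0.123 0.129 0 0 0 0.017; -1 -0.115 0.136 0 0 0 0.016; -1 0 0 0.13 0 0 0; -1 0 0 0.13 0 0 0; -1 0 0 0 0 0 0; -1 0 0 0 0 0 0"
}}

```text
time_s: 40.7
ee_pos: [0.6278, 0.2458, 0.0368]
orientation: [[-0.977, 0.214, -0.004], [0.214, 0.977, -0.002], [0.004, -0.003, -1.0]]
contact_force: [-0.1, 0.8, -1.4]
width: 0.049
```

{"name": "apply_moves", "arguments": {
  "increments": "-1 0 0 0 0 0 0; -1 0 0 0 0 0 0"
}}

```text
time_s: 40.87
ee_pos: [0.63, 0.2466, 0.0403]
orientation: [[-0.977, 0.214, 0.002], [0.214, 0.977, 0.001], [-0.001, 0.001, -1.0]]
contact_force: [-0.5, 0.6, -2.7]
width: 0.0489
```

Run:
```python
from h import *
im=manip.capture('side');x,y,w,h=195,110,100,100;cv2.imwrite('pics/side37.png',cv2.resize(im[y:y+h,x:x+w],None,fx=6,fy=6,interpolation=2))
plan([(629.4,246.2,-5,167.6,20)],-1)
```

```text
t 40.92 ee [630.1 246.6  40.4] yaw 167.6 tilt 0.11 q [-22.  45.  -8.  89.   7.  46.  46.] F [ 0.3  0.3 -1.7] w 49.3
-1 0.001 -0.001 0.076 0 0.001 0; -1 0.001 -0.001 0.075 0 0 0; -1 0.001 -0.001 0.076 0 0 0
```

View pics/side37.png

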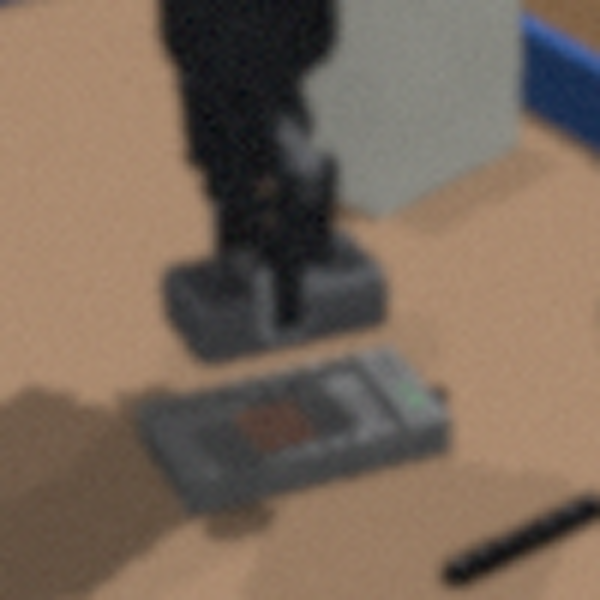

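Run:
```python
from h import *
f=lambda p:((proj('side',p)-[195,110]+.5)*6).round()
print('copper',f((.6351,.245,.014)))
c=np.array([.6351+.0006,.245+.0003]);a=np.radians(-12.4);ex=np.array([np.cos(a),np.sin(a)]);ey=np.array([-ex[1],ex[0]])
for sx,sy in((1,1),(1,-1),(-1,-1),(-1,1)): print(sx,sy,'bot',f(np.r_[c+ex*sx*.046+ey*sy*.025,.0682]),'top',f(np.r_[c+ex*sx*.046+ey*sy*.025,.0982]))
```

```text
copper [274. 430.]
1 1 bot [343. 281.] top [342. 223.]
1 -1 bot [387. 333.] top [386. 274.]
-1 -1 bot [193. 378.] top [189. 318.]
-1 1 bot [154. 323.] top [150. 265.]
```

{"name": "apply_moves", "arguments": {
  "increments": "-1 0.002 -0.001 0.076 0 0 0; -1 0.001 -0.001 0.076 0 0 0; -1 0 0 0.05 0 0 0; -1 0 0 0 0 0 0; -1 0 0 0 0 0 0"
}}

```text
time_s: 41.33
ee_pos: [0.6288, 0.2463, -0.0011]
orientation: [[-0.977, 0.214, -0.0], [0.214, 0.977, -0.0], [-0.0, -0.0, -1.0]]
contact_force: [0.0, 0.4, -2.3]
width: 0.0488
```

Run:
```python
from h import *
state()
im=manip.capture('side');x,y,w,h=205,140,80,70;cv2.imwrite('pics/side38.png',cv2.resize(im[y:y+h,x:x+w],None,fx=8,fy=8,interpolation=2))
```

```text
t 41.33 ee [628.8 246.3  -1.1] yaw 167.6 tilt 0.00 q [-22.  48.  -7.  90.   8.  43.  45.] F [ 0.   0.4 -2.3] w 48.8
```

View pics/side38.png

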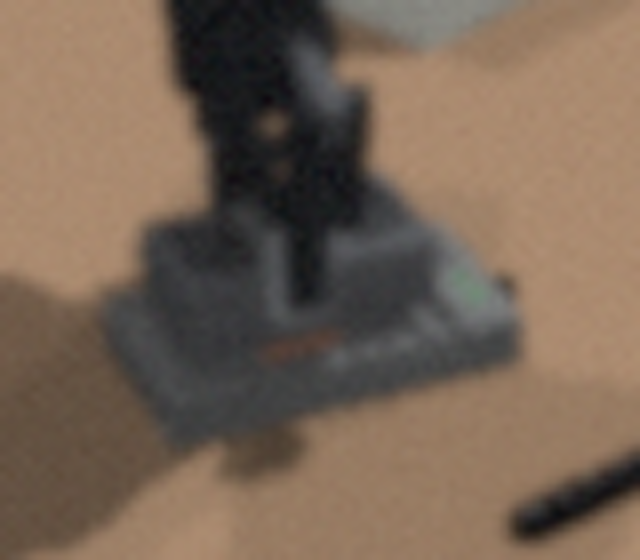

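{"name": "apply_moves", "arguments": {
  "increments": "-1 0.004 0 0.02 0 0 0; -1 0 0 0.02 0 0 0; -1 0 0 0.01 0 0 0; -1 0 0 0 0 0 0; -1 0 0 0 0 0 0"
}}

```text
time_s: 41.8
ee_pos: [0.6279, 0.2464, -0.0116]
orientation: [[-0.977, 0.214, -0.0], [0.214, 0.977, -0.0], [0.0, -0.0, -1.0]]
contact_force: [-0.9, -0.4, -0.9]
width: 0.049
```

Run:
```python
from h import *
state()
im=manip.capture('side');x,y,w,h=205,140,80,70;cv2.imwrite('pics/side39.png',cv2.resize(im[y:y+h,x:x+w],None,fx=8,fy=8,interpolation=2))
```

```text
t 41.80 ee [627.9 246.4 -11.6] yaw 167.6 tilt 0.01 q [-22.  49.  -7.  90.   8.  42.  45.] F [-0.9 -0.4 -0.9] w 49.0
```

View pics/side39.png

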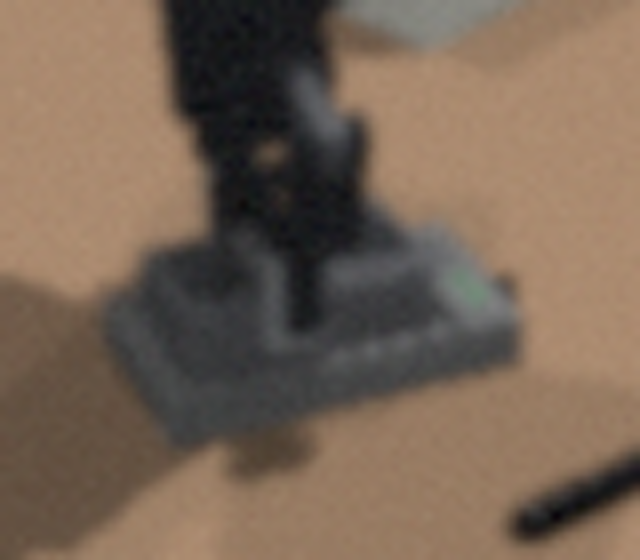

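{"name": "apply_moves", "arguments": {
  "increments": "-1 0 0 0.007 0 0 0; -1 0 0 0 0 0 0; -1 0 0 0 0 0 0"
}}

```text
time_s: 42.1
ee_pos: [0.6279, 0.2464, -0.0129]
orientation: [[-0.977, 0.214, -0.0], [0.214, 0.977, -0.0], [0.0, -0.0, -1.0]]
contact_force: [0.3, 0.1, -3.1]
width: 0.0491
```

{"name": "apply_moves", "arguments": {
  "increments": "-1 0 0 0.005 0 0 0; -1 0 0 0 0 0 0; -1 0 0 0 0 0 0"
}}

```text
time_s: 42.35
ee_pos: [0.628, 0.2465, -0.0136]
orientation: [[-0.977, 0.214, 0.0], [0.214, 0.977, 0.0], [-0.0, 0.0, -1.0]]
contact_force: [-1.6, -0.3, 4.3]
width: 0.0485
```

{"name": "apply_moves", "arguments": {
  "increments": "-1 0 0 0.004 0 0 0; -1 0 0 0 0 0 0; -1 0 0 0 0 0 0"
}}

```text
time_s: 42.6
ee_pos: [0.628, 0.2465, -0.0136]
orientation: [[-0.977, 0.214, 0.0], [0.214, 0.977, 0.0], [-0.0, 0.0, -1.0]]
contact_force: [-6.9, -2.7, 17.3]
width: 0.0492
```

{"name": "apply_moves", "arguments": {
  "increments": "-1 0 0 -0.005 0 0 0; 0.4 0 0 0 0 0 0; 0.4 0 0 0 0 0 0; 0.4 0 0 0 0 0 0; 0.4 0 0 -0.05 0 0 0; 0.6 0 0 -0.15 0 0 0; 1 0 0 -0.17 0 0 0; 1 0 0 -0.17 0 0 0; 1 0 0 -0.17 0 0 0; 1 0 0 0 0 0 0"
}}

```text
time_s: 43.43
ee_pos: [0.6309, 0.2477, 0.136]
orientation: [[-0.977, 0.215, 0.008], [0.215, 0.977, 0.004], [-0.007, 0.006, -1.0]]
contact_force: [0.3, -0.1, 0.9]
width: 0.0857
```

Run:
```python
from h import *
plan([(300,470,150,167.6),(180,590,160,167.6)],1)
```

```text
t 43.43 ee [630.9 247.7 136. ] yaw 167.6 tilt 0.54 q [-21.  38.  -8.  86.   6.  56.  46.] F [ 0.3 -0.1  0.9] w 85.7
1 0.154 0.061 -0.007 0.002 0.002 0; 1 0.155 0.061 -0.006 0 0 0; 1 0.155 0.061 -0.006 0 0 0; 1 0.154 0.061 -0.006 0 0 0; 1 0.155 0.06 -0.006 0 0 0; 1 0.154 0.061 -0.006 0 0 0; 1 0.155 0.061 -0.006 0 0 0; 1 0.154 0.061 -0.006 0 0 0; 1 0.155 0.061 -0.006 0 0 0; 1 0.154 0.061 -0.006 0 0 0
1 0.155 0.061 -0.006 0 0 0; 1 0.154 0.061 -0.006 0 0 0; 1 0.143 0.091 -0.01 0 0 0; 1 0.143 0.092 -0.011 0 0 0; 1 0.143 0.091 -0.01 0 0 0; 1 0.143 0.091 -0.01 0 0 0; 1 0.143 0.092 -0.01 0 0 0
```

{"name": "apply_moves", "arguments": {
  "increments": "1 0.155 0.061 -0.006 0 0 0; 1 0.155 0.061 -0.006 0 0 0; 1 0.155 0.061 -0.006 0 0 0; 1 0.155 0.061 -0.006 0 0 0; 1 0.155 0.061 -0.006 0 0 0; 1 0.155 0.061 -0.006 0 0 0; 1 0.155 0.061 -0.006 0 0 0; 1 0.155 0.061 -0.006 0 0 0; 1 0.155 0.061 -0.006 0 0 0; 1 0.154 0.061 -0.006 0 0 0"
}}

```text
time_s: 44.27
ee_pos: [0.35, 0.4327, 0.1409]
orientation: [[-0.977, 0.214, 0.0], [0.214, 0.977, 0.0], [-0.0, 0.001, -1.0]]
contact_force: [0.5, 1.1, 0.2]
width: 0.0854
```

{"name": "apply_moves", "arguments": {
  "increments": "1 0.155 0.061 -0.006 0 0 0; 1 0.154 0.061 -0.006 0 0 0; 1 0.143 0.091 -0.01 0 0 0; 1 0.143 0.092 -0.01 0 0 0; 1 0.143 0.091 -0.01 0 0 0; 1 0.143 0.091 -0.01 0 0 0; 1 0.143 0.092 -0.01 0 0 0; 1 0 0 0 0 0 0; 1 0 0 0 0 0 0"
}}

```text
time_s: 45.02
ee_pos: [0.1742, 0.59, 0.1529]
orientation: [[-0.977, 0.211, -0.0], [0.211, 0.977, 0.001], [0.001, 0.0, -1.0]]
contact_force: [0.9, -0.4, 0.6]
width: 0.0852
```

Run:
```python
from h import *
state()
t=manip.capture('top');s=manip.capture('side');cv2.imwrite('pics/topF.png',t);cv2.imwrite('pics/sideF.png',s)
def c(im,cx,cy,w=60,k=6): 
    return cv2.resize(im[cy-w//2:cy+w//2,cx-w//2:cx+w//2],None,fx=4.4,fy=4.4,interpolation=2)
T=[(119,260),(188,184),(437,284),(291,189),(370,205)]
cv2.imwrite('pics/finT.png',np.vstack([np.hstack([c(t,*p) for p in T[:3]]),np.hstack([c(t,*p) for p in T[3:]]+[c(s,240,182)])]))
Sd=[(151,178),(355,384),(307,229),(360,280)]
cv2.imwrite('pics/finS.png',np.vstack([np.hstack([c(s,*p) for p in Sd[:2]]),np.hstack([c(s,*p) for p in Sd[2:]])]))
```

```text
t 45.02 ee [174.2 590.  152.9] yaw 167.8 tilt 0.04 q [-71.  32. -12.  95.   8.  54.  -8.] F [ 0.9 -0.4  0.6] w 85.2
```

View pics/topF.png

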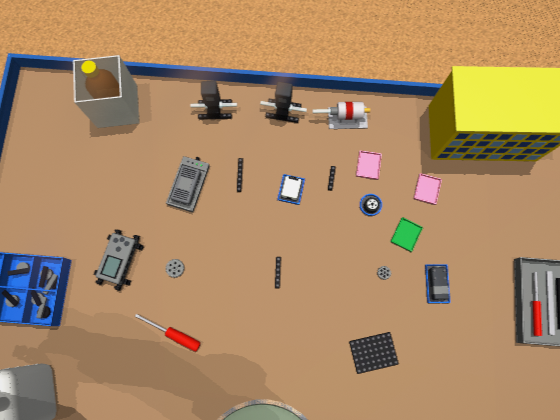

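View pics/finT.png

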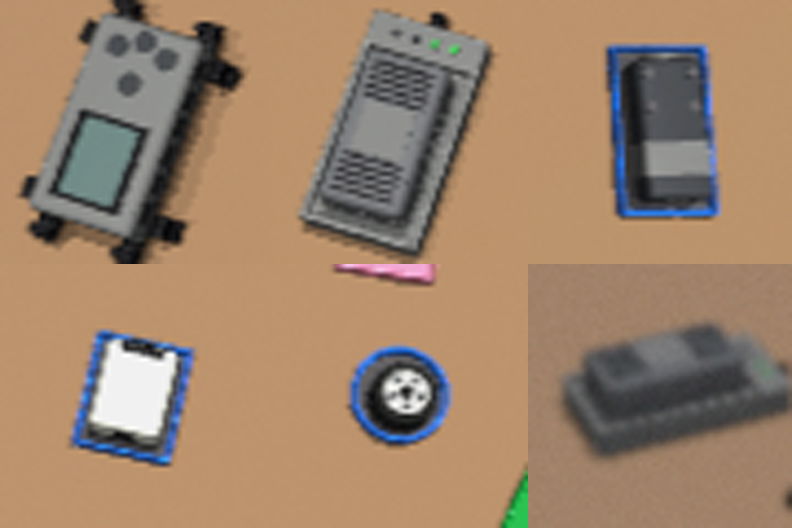

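View pics/finS.png

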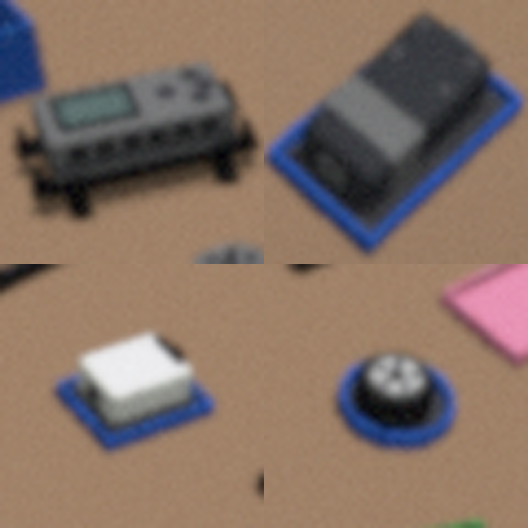

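Run:
```python
from h import *
t=cv2.imread('pics/topF.png');hsv=cv2.cvtColor(t,cv2.COLOR_BGR2HSV);H,S,V=cv2.split(hsv)
g=(S<75).astype(np.uint8)*255
w=((V>200)&(S<40)).astype(np.uint8)*255
print('sensor',rect('top',w,.0305,(270,165,45,50)),'tray 651.8 -16.8 -8.9')
print('hub',rect('top',w,.0245,(355,190,32,30)),'dish 626.8 -218.6')
print('controller',rect('top',((S<60)&(V>95)).astype(np.uint8)*255,.05,(95,228,50,65)),'stand 438 387 -12.2')
# motor top: corners from crop (origin 407,254, scale 4.4; third tile x offset 528)
P=[ray('top',(407+(x-528)/4.4-.4,254+y/4.4-.4),.0305)*1000 for x,y in((632,57),(700,55),(713,200),(640,203))]
print('motor',np.mean(P,0),[np.linalg.norm(P[i]-P[i-1]).round(1) for i in range(4)],'tray 444.6 -386.1')
# battery crop origin 158,154 tile x offset 264
P=[ray('top',(158+(x-264)/4.4-.4,154+y/4.4-.4),.044)*1000 for x,y in((368,52),(448,72),(402,216),(322,200))]
print('battery',np.mean(P,0),[np.linalg.norm(P[i]-P[i-1]).round(1) for i in range(4)],'bay 635 245')
```

```text
sensor [650.7 -17.2  49.5  38.1  -9.1] tray 651.8 -16.8 -8.9
hub [ 631.8 -219.1   19.9   10.2  -85.5] dish 626.8 -218.6
controller [438.3 385.7 110.3  57.5 -12.4] stand 438 387 -12.2
motor [ 442.57808331 -384.23949078] [np.float64(78.2), np.float64(36.9), np.float64(77.7), np.float64(39.1)] tray 444.6 -386.1
battery [632.82146755 243.35690252] [np.float64(89.0), np.float64(47.1), np.float64(86.6), np.float64(45.8)] bay 635 245
```

All five lie flat and centred to within a few mm, with the gripper well away. Handing in.

```bash
python3 -c "
from plant import manip
print(manip.sign_off())"
```

```text
the job is handed in; nothing more can be done
None
```

All five modules are put away, and I handed the job in at about 45 s. I took the wheel, motor and controller off one pile, then the sensor and battery off the other. I lowered each until it touched, at the height I had worked out for its place, before letting go.

**Final checks:** In the last pictures from both cameras, every module lies flat, top up and inside its place. The measured offsets from the middle of each place are small against the clearances:

| Module | Offset from centre | Clearance per side |
|---|---|---|
| Controller | about 1 mm | 6 mm |
| Battery | about 3 mm | 6 mm |
| Motor | about 3 mm | 6 mm |
| Sensor | about 1 mm | 6 mm |
| Wheel | about 5 mm | 7 mm |

The wheel figure comes from only part of its hub, so it is rough. In the pictures the wheel sits inside the dish.

**What disagreed or needed mending:**
- **Finger height:** the real fingertips are 36.6 mm above the reported TCP. The cameras hinted at this, and I confirmed it by touching empty table with the shut fingers (about 15 N). I corrected for it throughout.
- **Grip position:** the pads also seemed to sit about 6 mm farther out than reported. Using the same frame for picking up and setting down cancelled that.
- **Wheel regrip:** my first grip on the wheel was too low to clear the dish wall. I set it back on the motor, regripped higher and carried on.
- **Forces:** the largest force read while setting a module down was about 29 N along z, for the wheel and again for the sensor. Both stayed under the 40 N limit.

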